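Show the spare cupboard knob to the phone camera

ROBOT

A 6-joint arm with a two-finger parallel gripper is mounted at the origin on the work surface. World frame = base frame: x ahead of the robot, y to its left, z up, the work surface at z = 0. Lengths are in m, angles in rad, forces in N, time in s.
With the tool pointing down it reaches from about 0.3 to 1 m from the base axis. Payload 5.1 kg.
Tool frame: the origin (TCP) lies midway between the tips of the shut fingers; the grasp point (between the pads) lies 19 mm behind it; z points along the fingers, y is the direction in which the jaws open and shut (so a half turn about z gives the same grasp; the last joint's range is limited). The gripper opens to 95 mm and grips with 3 to 60 N. Pads are 20 mm wide; open, the fingers measure 119 mm over their backs; the gripper's body (75 mm by 180 mm) begins 59 mm behind the grasp point.
Start: joints at [1.249, 0.124, 1.65, -0, 1.367, -0.083], TCP at [0.154, 0.632, 0.215] pointing down, gripper open.
Joint ranges: [-2.61, 2.61], [-1.02, 2.33], [0.03, 2.71], [-1.35, 4.49], [0.32, 2.68], [-2.91, 2.91]. Speed limits (rad/s): [2.57, 2.57, 3.14, 3.14, 3.14, 3.14].

INTERFACE

Orientations are given as a unit quaternion [w, x, y, z].
In Python, from rig import ctrl gives the robot as it stands.
- The arm moves only by the shell command python3 -m jog 'ROWS' [FORCE]. ROWS is JSON, one flat list of numbers, 5 for each row, row after row: the gripper command: -1 is shut, 1 is fully open, values between are in proportion, then the shift along the tool's x, y, z in cm, then the turn about the tool's z in degrees. In form: [fingers, x, y, z, yaw, fingers, x, y, z, yaw, ...]. A call has 1 to 20 rows; each row is the pose to reach, as a shift and turn from the pose commanded when the call began, along the tool's axes at that moment; what a row does not reach only later rows make up. A row lasts 1/8 s, in which the tool goes at most 62.5 mm and 10.7 degrees, less where a joint would pass 70% of its speed; a pose out of reach is approached as far as the arm can. A call with a gripper value outside its range is refused whole. The fingers move at their own pace and stop on an object; FORCE is the grip in N (left out, the last holds). Time passes only in rows, so rows that repeat a pose let the fingers close. It gives the time, the measured TCP pose, the force and the opening at its end, in the units of the state.
- ctrl.get_obs(): the state, without advancing time (a new reading comes with each control period).
- ctrl.grab_frame(name): name is "side" or "top" or "wrist"; returns a dict with "frame" (384x512x3 uint8, blue, green, red), "fx", "fy", "cx", "cy" (pixels), "origin" and "attitude" of the camera in the world; the wrist camera has in their place "tool_from_camera" (4x4, takes a point from camera to tool coordinates, whose origin is the TCP and whose axes are the flange's). Camera axes: x right, y down, z forward; pixel columns grow to the right and rows downward; lengths in m; the calibration is good to about 2 mm. A picture is of the moment at which its call begins: read the wrist's pose just before it. There is no depth.
- ctrl.job_done(): hands the job in, once; it reports no verdict.
The state is a dict: "t": time; "joint_positions": joint angles; "dq": joint speeds; "joint_efforts": joint torques, N m; "ee_pos": TCP position; "tool_rot": TCP orientation; "ft_force": force on the tool from outside, world axes, zero at the start; "torque": the same for the moment, N m; "width": finger opening in m.
Only numpy, scipy, OpenCV 4.12 (cv2) and the standard library are available. Lean on these libraries where they do the work, as an engineer would, in place of code of your own. Each camera call takes 0.05 s, during which the arm holds its last target.

TASK

Pull the tray out from under the shelf to its stop, take out the wooden cupboard knob and hold it up to the phone's front camera so that a colleague on the video call can see which screw it needs: the threaded insert in the end of its foot faces straight into the lens, centred on it and about 10 cm away. Finish while still holding the knob there, steady and in the air; do not put it down or let go. Leave the tray out with the peg basket and the spring clip in it, do not disturb the bottle and the jug on the shelf, and do not touch the phone or its stand.

Things in the scene. Friction and masses are not known exactly. Their poses are not given: they have to be found in the camera images.
- tray (a joint): pull-out tray of white-painted steel under the shelf; 0 = fully in, 0.15 m = fully out at its stop; it slides level along the tray's own -x (towards the robot) and stays where it is left (about 2.5 N to move it). It starts in or a little ajar.
- tray_handle (a point): middle of the tray's bar handle: a round steel bar 10 mm thick, 128 mm long along y, 42 mm above the bench, on two arms, 40 mm in front of the tray's front panel (35 mm clear gap). Axes: x into the tray (away from the robot), y along the bar, z up. The front panel is 424 mm wide, its top edge 58 mm above the bench.
- tray_floor (a point): point on the tray's inner floor (268 mm along x, 408 mm along y), on its centre line, 88 mm behind the inside of the front panel and 140 mm behind the handle bar; 12 mm above the bench. Walls rise to 46 mm above the bench. Axes as tray_handle. The three things in the tray lie within 30 mm of this point along x, some 130 mm apart across y, in any order.
- shelf_edge (a point): middle of the front edge of the fixed slim pale grey shelf above the tray, on its top face, 85 mm above the bench. Axes as tray_handle. The shelf is 460 mm wide (y), runs 300 mm back from here (x), is 10 mm thick and stands on side panels. Only what lies in front of this edge is clear from above.
- knob: oak cupboard knob, 30 g: square block head 34 x 34 mm, 24 mm long, with a round foot 18 mm thick standing 15 mm out of it (39 mm in all). It lies on one side of the head, axis level. Origin: middle of the head's underside as it lies (head centre 17 mm above). x: along the axis, out of the foot; z: up as it lies. Grip from above across the head's +y and -y sides.
- knob_head (a point): centre of the knob's square head; axes as the knob
- knob_insert (a point): centre of the end face of the knob's foot, where the 10 mm brass threaded insert sits; 27 mm from the head's centre along the knob's x; axes as the knob, x points out of the foot
- knob_face (a point): centre of the knob's flat front face, at the other end from the foot, 39 mm behind the insert
- phone_lens (a point): phone's front camera, a small round lens at the middle of the screen's upper edge, 7 mm below the top. -x is where it looks (square out of the screen, towards the robot, slanting up by the phone's lean of 0.2 to 0.42 rad), x goes into the screen, y across it, z up along it. The phone is 72 x 148 x 8 mm, upright, on a stand.
- stand: fixed aluminium desk stand carrying the phone; origin on the bench, 22 mm in front of the phone's pivot (which is 92 mm up); round foot 96 mm wide; x points away from the screen side
- basket: bystander in the tray: blue plastic peg basket full of clothes pegs, 124 x 93 mm and 50 mm high; origin in the middle of its underside
- clip: bystander in the tray: stainless steel spring clip, about 82 mm long with its wire loops, 32 mm wide, 25 mm high; origin in the middle of its underside
- bottle: bystander standing on the shelf: frosted plastic bottle with a white twist cap, 56 mm wide, 138 mm high; origin in the middle of its underside
- jug: bystander standing on the shelf: white ceramic measuring jug, 82 mm wide at the rim, 85 mm high, handle at its +y; origin in the middle of its underside
There are look-alikes about, which are no part of the job. What is shaped like the stand but pink is not meant.

How it is judged:
By the outcome, as a careful person would: the job done as asked, in the order asked, and still so for the second after the job is handed in, while the arm keeps its last pose, push and grip.
It also fails if it takes over 59 s, if anything falls off the work surface, if the arm or the gripper's body presses on something with over 40 N, if the wrist force passes 120 N, or if a joint passes its speed limit or range.

## Working session

There is one attempt and no reset: what is moved stays moved. The work goes in short steps, Python scripts to look and compute and a shell command to move; the robot and the scene stay as the last step left them, time stands still between calls to the robot, and variables do not carry over. Pictures are saved under pics/ and viewed, and the job is handed in when it is done.

```bash
ls; mkdir -p pics; python3 - <<'E'
from rig import ctrl
import cv2
o=ctrl.get_obs(); print({k:o[k] for k in('t','ee_pos','tool_rot','width','ft_force')})
for n in('side','top','wrist'):
    f=ctrl.grab_frame(n); cv2.imwrite(f'pics/a_{n}.png',f['frame']); print(n,{k:v for k,v in f.items() if k!='frame'})
E
```

```text
pics
{'t': 0.0, 'ee_pos': array([0.15359916, 0.63092812, 0.2133756 ]), 'tool_rot': array([-1.92442452e-04,  1.19128134e-01,  9.92878333e-01, -1.03319472e-03]), 'width': 0.09488578738386726, 'ft_force': array([0.801771  , 0.21712331, 0.39832559])}
side {'fx': 424.065511094448, 'fy': 424.065511094448, 'cx': 253.55430917140734, 'cy': 189.31411650171214, 'origin': array([-0.025305  , -0.44057037,  0.67639399]), 'attitude': array([-0.42204869,  0.80873099, -0.36801832,  0.17997667])}
top {'fx': 390.9180054007193, 'fy': 390.9180054007193, 'cx': 252.6600963501988, 'cy': 191.72291078432136, 'origin': array([0.51803881, 0.0952432 , 1.03669419]), 'attitude': array([-0.01831647,  0.71625854, -0.69741171,  0.01597252])}
wrist {'fx': 291.21087411418506, 'fy': 291.21087411418506, 'cx': 254.24171049518554, 'cy': 187.19839157216413, 'tool_from_camera': array([[ 4.52789813e-04, -9.61015067e-01, -2.76495634e-01,
         7.74632613e-02],
       [ 9.99999896e-01,  4.21840050e-04,  1.71413638e-04,
         4.44399517e-04],
       [-4.80941566e-05, -2.76495683e-01,  9.61015159e-01,
        -1.70076836e-01],
       [ 0.00000000e+00,  0.00000000e+00,  0.00000000e+00,
         1.00000000e+00]])}
```

View pics/a_side.png

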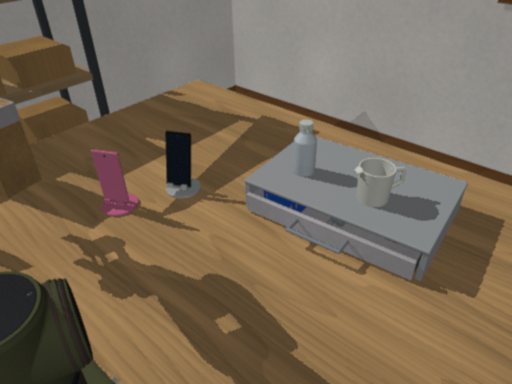

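View pics/a_top.png

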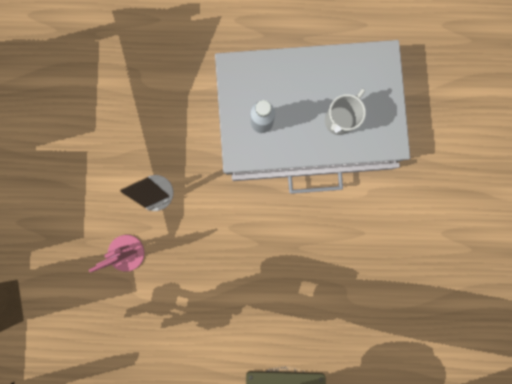

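View pics/a_wrist.png

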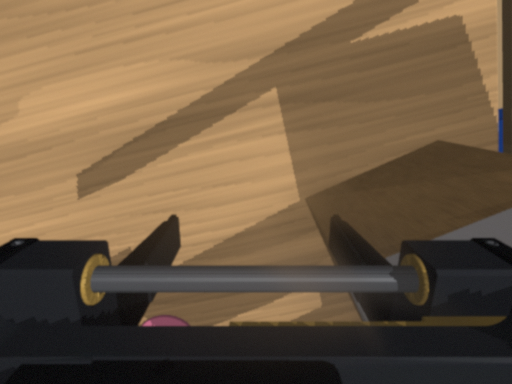

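```bash
cat > h.py <<'E'
import numpy as np, cv2
from scipy.spatial.transform import Rotation as R
from rig import ctrl
def rot(q): return R.from_quat([q[1],q[2],q[3],q[0]]).as_matrix()
def cam(name,pic=None):
    o=ctrl.get_obs(); f=ctrl.grab_frame(name)
    if name=='wrist':
        T=np.eye(4);T[:3,:3]=rot(o['tool_rot']);T[:3,3]=o['ee_pos'];T=T@f['tool_from_camera']
    else:
        T=np.eye(4);T[:3,:3]=rot(f['attitude']);T[:3,3]=f['origin']
    c=dict(T=T,K=(f['fx'],f['fy'],f['cx'],f['cy']),im=f['frame'])
    if pic: cv2.imwrite(f'pics/{pic}.png',f['frame']); np.savez(f'pics/{pic}.npz',T=T,K=c['K'])
    return c
def load(pic):
    d=np.load(f'pics/{pic}.npz');return dict(T=d['T'],K=d['K'],im=cv2.imread(f'pics/{pic}.png'))
def ray(c,p):
    fx,fy,cx,cy=c['K'];d=c['T'][:3,:3]@np.array([(p[0]-cx)/fx,(p[1]-cy)/fy,1]);return c['T'][:3,3],d/np.linalg.norm(d)
def onz(c,p,z):
    o,d=ray(c,p);return o+d*(z-o[2])/d[2]
def tri(*cp):
    A=np.zeros((3,3));b=np.zeros(3);L=[]
    for c,p in cp:
        o,d=ray(c,p);M=np.eye(3)-np.outer(d,d);A+=M;b+=M@o;L.append((M,o))
    x=np.linalg.solve(A,b);return x,[round(float(np.linalg.norm(M@(x-o)))*1000,1) for M,o in L]
def proj(c,X):
    v=c['T'][:3,:3].T@(np.array(X)-c['T'][:3,3]);fx,fy,cx,cy=c['K'];return np.array([fx*v[0]/v[2]+cx,fy*v[1]/v[2]+cy])
def crop(c,x0,y0,x1,y1,s,name):
    cv2.imwrite(f'pics/{name}.png',cv2.resize(c['im'][y0:y1,x0:x1],None,fx=s,fy=s,interpolation=cv2.INTER_CUBIC))
def delta(P,yaw=None):
    """shift in tool cm from current pose to world P"""
    o=ctrl.get_obs();Rm=rot(o['tool_rot']);return Rm.T@(np.array(P)-o['ee_pos'])*100
E
python3 - <<'E'
from h import *
s=cam('side','b_side');t=cam('top','b_top')
crop(s,90,110,220,230,6,'c_s');crop(t,80,160,210,280,6,'c_t');crop(t,210,140,420,200,3.8,'c_h')
E
```

```text
(no output)
```

View pics/c_s.png

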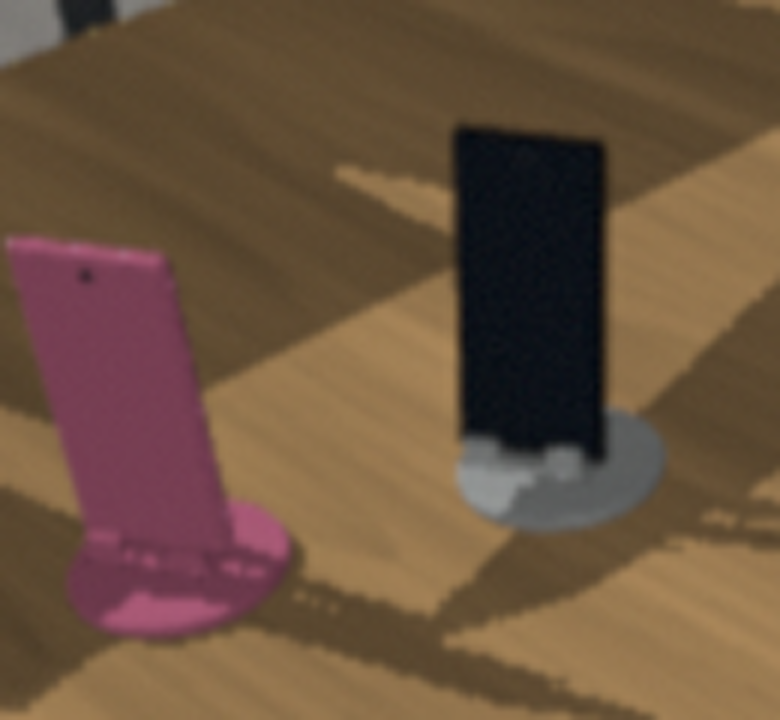

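View pics/c_t.png

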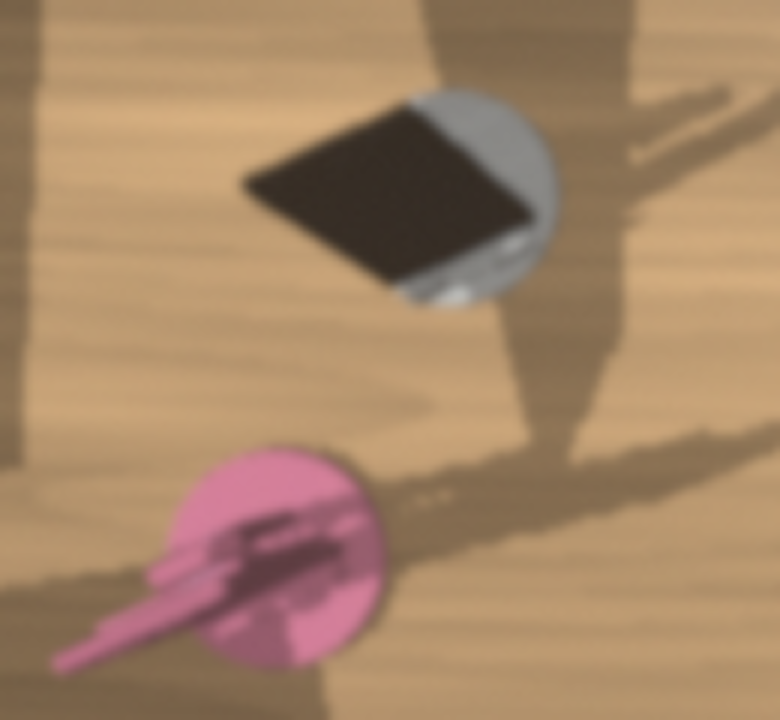

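View pics/c_h.png

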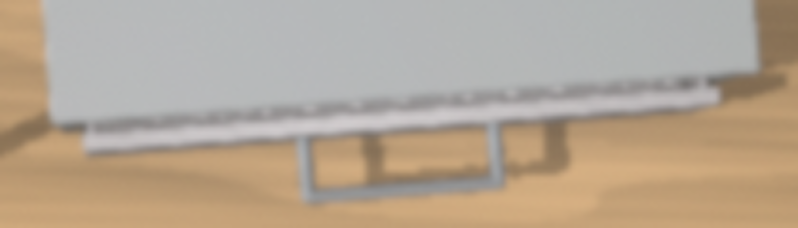

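```bash
python3 - <<'E'
from h import *
np.set_printoptions(precision=4,suppress=True)
s=load('b_side');t=load('b_top')
S=lambda u,v:((u+.5)/6-.5+90,(v+.5)/6-.5+110)
Tt=lambda u,v:((u+.5)/6-.5+80,(v+.5)/6-.5+160)
P={}
for n,a,b in [('TL',(456,127),(243,183)),('TR',(606,144),(408,103)),('BR',(604,460),(535,215))]:
    P[n],e=tri((s,S(*a)),(t,Tt(*b)));print(n,P[n],e)
print(np.linalg.norm(P['TL']-P['TR']),np.linalg.norm(P['BR']-P['TR']))
z=P['TR']-P['BR'];print('lean',np.arctan2(np.hypot(z[0],z[1]),z[2]),'yaw z',np.arctan2(z[1],z[0]),'yaw y',np.arctan2(*(P['TL']-P['TR'])[1::-1]))
H=lambda u,v:((u+.5)/3.8-.5+210,(v+.5)/3.8-.5+140)
a=onz(t,H(312,195),.042);b=onz(t,H(502,183),.042);print('handle',a,b,(a+b)/2,np.linalg.norm(a-b),'dir',np.arctan2(*(a-b)[1::-1]))
a=onz(t,H(52,125),.085);b=onz(t,H(758,70),.085);print('shelf',a,b,(a+b)/2,np.linalg.norm(a-b),np.arctan2(*(a-b)[1::-1]))
a=onz(t,H(87,151),.058);b=onz(t,H(718,101),.058);print('panel',a,b,(a+b)/2,np.linalg.norm(a-b))
for n,z,zz in((262,117,.15),(347,112,.13)):print(onz(t,(n,z),zz))
E
```

```text
TL [0.5556 0.3954 0.1653] [0.6, 0.6]
TR [0.5877 0.3349 0.1643] [0.0, 0.0]
BR [0.5514 0.3163 0.0266] [0.4, 0.4]
0.06845217497472784 0.14363568929678885
lean 0.2877518251527823 yaw z 0.4731054532150306 yaw y 2.0580852475901708
handle [ 0.5709 -0.0003  0.042 ] [ 0.5823 -0.1274  0.042 ] [ 0.5766 -0.0638  0.042 ] 0.1276194617220363 dir 1.6605404696910209
shelf [0.6092 0.172  0.085 ] [ 0.6567 -0.2812  0.085 ] [ 0.633  -0.0546  0.085 ] 0.45559709109925595 1.6752931322591942
panel [0.5952 0.1505 0.058 ] [ 0.6394 -0.2656  0.058 ] [ 0.6173 -0.0575  0.058 ] 0.41840782550208877
[0.733  0.0819 0.15  ]
[ 0.7549 -0.1172  0.13  ]
```

```bash
python3 - <<'E'
from h import *
print(delta([0.599,-0.0615,0.14]).round(2))
E
```

```text
[-59.65 -56.77   7.46]
```

```bash
python3 -m jog '[-1,-59.6,-56.8,0,-19.7,-1,-59.6,-56.8,0,-19.7,-1,-59.6,-56.8,0,-19.7,-1,-59.6,-56.8,0,-19.7,-1,-59.6,-56.8,0,-19.7,-1,-59.6,-56.8,0,-19.7,-1,-59.6,-56.8,0,-19.7,-1,-59.6,-56.8,0,-19.7,-1,-59.6,-56.8,0,-19.7,-1,-59.6,-56.8,0,-19.7,-1,-59.6,-56.8,0,-19.7,-1,-59.6,-56.8,0,-19.7,-1,-59.6,-56.8,0,-19.7,-1,-59.6,-56.8,0,-19.7,-1,-59.6,-56.8,7.5,-19.7,-1,-59.6,-56.8,7.5,-19.7,-1,-59.6,-56.8,7.5,-19.7]' 20
python3 - <<'E'
from h import *
c=cam('wrist','d_w'); t=cam('top','d_t')
o=ctrl.get_obs();print(o['t'],o['ee_pos'],rot(o['tool_rot']).round(3))
print(proj(c,[.5766,-.0638,.042]))
E
```

```text
t: 2.38
ee_pos: [0.5976, -0.0604, 0.139]
tool_rot: [-0.001, -0.053, 0.999, 0.0]
ft_force: [0.8, 0.3, 1.0]
width: 0.0003
2.475 [ 0.59959905 -0.06088937  0.14200855] [[-0.994 -0.106  0.003]
 [-0.106  0.994 -0.001]
 [-0.003 -0.001 -1.   ]]
[252.62311757 166.1347762 ]
```

View pics/d_w.png

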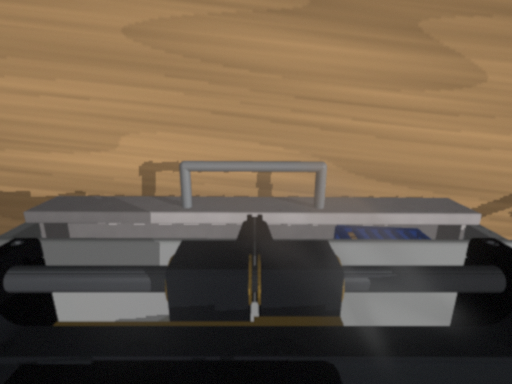

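View pics/d_t.png

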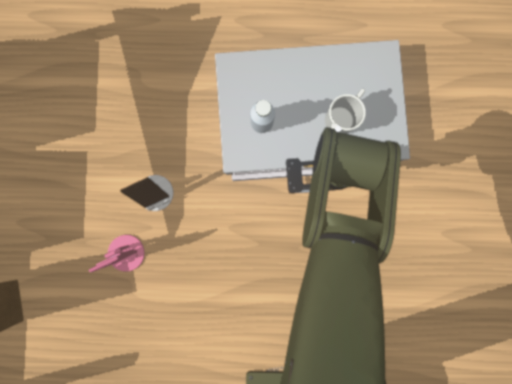

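```bash
python3 -m jog '[-1,0,0,4,0,-1,0,0,8,0,-1,0,0,10.5,0,-1,0,0,11.6,0,-1,0,0,11.6,0]'
python3 - <<'E'
from h import *
c=cam('wrist','e_w')
E
```

```text
t: 3.1
ee_pos: [0.5993, -0.0613, 0.0248]
tool_rot: [0.001, -0.053, 0.999, -0.0]
ft_force: [-0.7, 0.5, 0.6]
width: 0.0007
```

View pics/e_w.png

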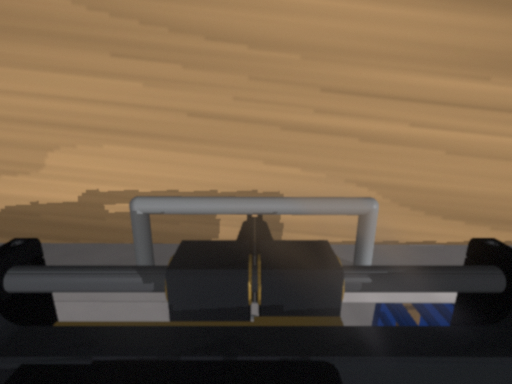

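Fingers are in the gap behind the bar (bar at row ~205). Pull.

```bash
python3 -m jog '[-1,1,0,0,0,-1,2,0,0,0,-1,3.5,0,0,0,-1,5,0,0,0,-1,6.5,0,0,0,-1,8,0,0,0,-1,9.5,0,0,0,-1,11,0,0,0,-1,12,0,0,0,-1,12.5,0,0,0,-1,12.5,0,0,0]'
```

```text
t: 4.53
ee_pos: [0.4727, -0.0743, 0.0228]
tool_rot: [-0.001, -0.052, 0.999, 0.0]
ft_force: [0.2, -0.1, -0.0]
width: 0.0007
```

```bash
python3 -m jog '[-1,0.7,0,0,0,-1,1.3,0,0,0,-1,1.8,0,0,0,-1,2.2,0,0,0]'; python3 -m jog '[-1,0.3,0,0,0,-1,0.6,0,0,0]'
python3 - <<'E'
from h import *
c=cam('wrist','f_w');c=cam('top','f_t')
E
```

```text
t: 5.03
ee_pos: [0.4519, -0.0767, 0.0235]
tool_rot: [-0.0, -0.052, 0.999, 0.0]
ft_force: [2.9, 0.9, -1.8]
width: 0.0006
t: 5.28
ee_pos: [0.4473, -0.0772, 0.0238]
tool_rot: [0.002, -0.052, 0.999, 0.0]
ft_force: [10.5, 2.0, -8.3]
width: 0.0001
```

View pics/f_w.png

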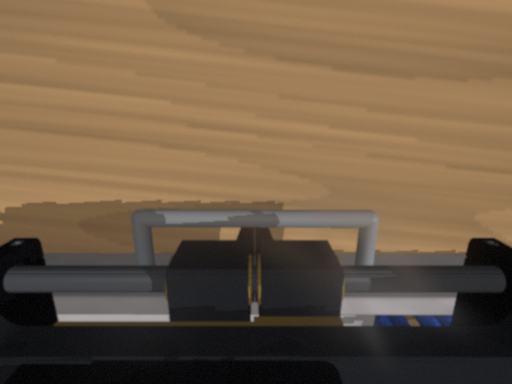

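View pics/f_t.png

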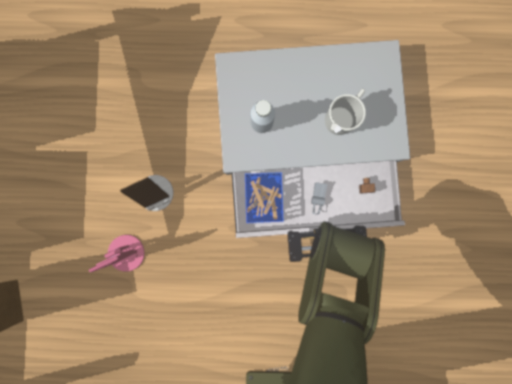

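```bash
python3 -m jog '[-1,0.3,0,0,0,-1,0.3,0,0,0]';  python3 -m jog '[-1,-0.9,0,0,0,-1,-1.5,0,0,0]';python3 -m jog '[-1,0,0,-4,0,-1,0,0,-9,0,-1,0,0,-14,0,-1,0,0,-17,0,1,7,0,-17,0,1,10,0,-17,0,1,10,0,-17,0]'
python3 - <<'E'
from h import *
c=cam('wrist','g_w');c=cam('top','g_t');crop(c,215,145,420,250,3.8,'g_tc')
E
```

```text
t: 5.62
ee_pos: [0.4473, -0.0773, 0.0241]
tool_rot: [0.006, -0.052, 0.999, 0.0]
ft_force: [17.6, 3.1, -14.6]
width: 0.0008
t: 5.88
ee_pos: [0.4582, -0.0762, 0.0237]
tool_rot: [-0.001, -0.053, 0.999, -0.0]
ft_force: [-0.5, 0.5, -0.6]
width: 0.0005
t: 6.75
ee_pos: [0.3574, -0.0868, 0.1936]
tool_rot: [0.0, -0.052, 0.999, -0.0]
ft_force: [1.2, -0.8, 0.8]
width: 0.0249
```

View pics/g_w.png

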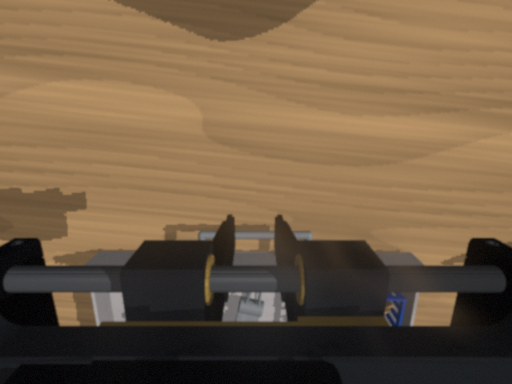

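View pics/g_tc.png

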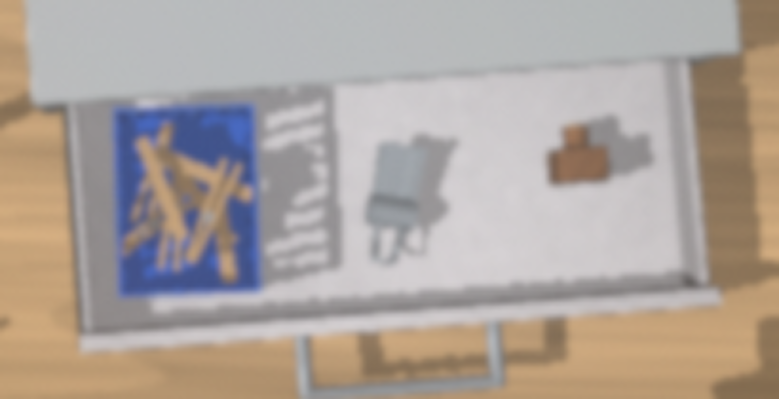

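```bash
python3 - <<'E'
from h import *
t=load('g_t');crop(t,345,165,390,205,14,'g_k')
s=cam('side','g_s');p=proj(s,onz(t,(367,186),.03));print(p);x,y=p.astype(int);crop(s,x-25,y-20,x+25,y+20,14,'g_ks');print(x-25,y-20)
E
```

```text
[368.14395506 267.82777957]
343 247
```

View pics/g_k.png

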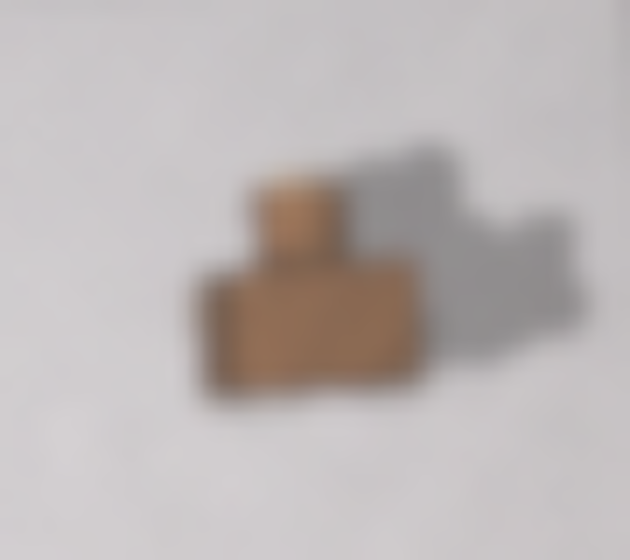

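View pics/g_ks.png

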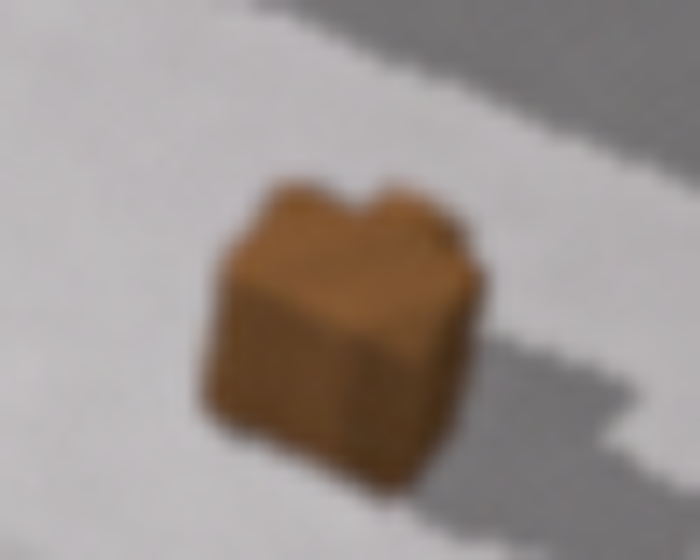

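```bash
python3 - <<'E'
from h import *
np.set_printoptions(precision=4,suppress=True)
t=load('g_t');s=load('g_s');q=lambda u,v:((u+.5)/14-.5+345,(v+.5)/14-.5+165)
qs=lambda u,v:((u+.5)/14-.5+343,(v+.5)/14-.5+247)
cs=[onz(t,q(*p),.046) for p in((238,272),(422,260),(425,382),(240,398))]
h=sum(cs)/4;print('head',h); 
f=onz(t,q(298,172),.030);print('foot end',f)
fa=onz(t,q(252,210),.029);fb=onz(t,q(348,210),.029);fc=(fa+fb)/2
print('foot mid',fc,'edges ang',[np.arctan2(*(a-b)[1::-1])-np.pi/2 for a,b in((cs[0],cs[1]),(cs[3],cs[2]))],'axis',np.arctan2(*(fc-h)[1::-1]),np.arctan2(*(f-h)[1::-1]))
# fit yaw & pos overlay
def corners(x,y,a):
    c,S=np.cos(a),np.sin(a);return [np.array([x+c*u-S*v,y+S*u+c*v,.046]) for u,v in((12,17),(12,-17),(-12,-17),(-12,17))for u,v in [(u/1e3,v/1e3)]]
for a in(0,.03,.06,.09):
    print(a,[((proj(t,p)-[345,165]+.5)*14-.5).round() for p in corners(h[0],h[1],a)],[((proj(s,p)-[343,247]+.5)*14-.5).round() for p in corners(h[0],h[1],a)])
o=ctrl.get_obs();print(o['ee_pos'],delta([*h[:2],.2]))
E
```

```text
head [ 0.5834 -0.1935  0.046 ]
foot end [ 0.6131 -0.1917  0.03  ]
foot mid [ 0.6062 -0.1925  0.029 ] edges ang [np.float64(0.09180016375142297), np.float64(0.11292950185586537)] axis 0.04713611918187268 0.061099701923681644
0 [array([238., 259.]), array([426., 264.]), array([424., 397.]), array([236., 392.])] [array([282., 141.]), array([489., 248.]), array([407., 340.]), array([198., 229.])]
0.03 [array([236., 262.]), array([424., 262.]), array([426., 394.]), array([238., 394.])] [array([278., 142.]), array([489., 245.]), array([411., 339.]), array([199., 232.])]
0.06 [array([234., 265.]), array([422., 259.]), array([428., 391.]), array([241., 397.])] [array([274., 142.]), array([488., 242.]), array([415., 338.]), array([199., 235.])]
0.09 [array([233., 268.]), array([420., 256.]), array([430., 388.]), array([243., 400.])] [array([270., 143.]), array([487., 239.]), array([419., 337.]), array([200., 238.])]
[ 0.3593 -0.0867  0.194 ] [-21.1714 -12.9687  -0.5937]
```

```bash
python3 -m jog '[1,-5,-3,0,1,1,-10,-6,0,1,1,-15,-9,0,1,1,-19,-12,0,1,1,-21.2,-13,3,1,1,-21.2,-13,8,1,1,-21.2,-13,11,1,1,-21.2,-13,11,1]' 12
python3 - <<'E'
from h import *
o=ctrl.get_obs();print(o['ee_pos'],delta([.5834,-.1935,.017]))
c=cam('wrist','i_w');s=cam('side','i_s');crop(s,310,210,430,300,6.6,'i_sc');t=cam('top','i_t');
E
```

```text
t: 7.9
ee_pos: [0.5816, -0.1924, 0.0792]
tool_rot: [-0.004, -0.044, 0.999, 0.002]
ft_force: [0.2, 0.4, -0.1]
width: 0.0954
[ 0.58164744 -0.19237921  0.07915076] [-0.20964489 -0.1512935   6.21318015]
```

View pics/i_w.png

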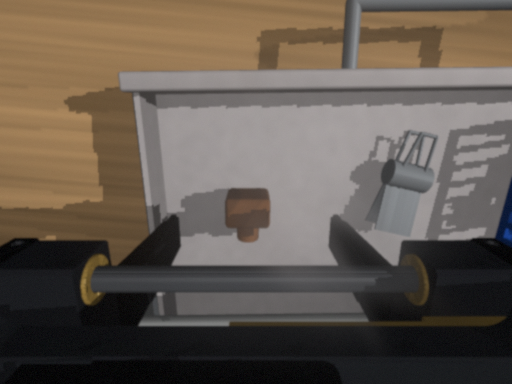

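View pics/i_sc.png

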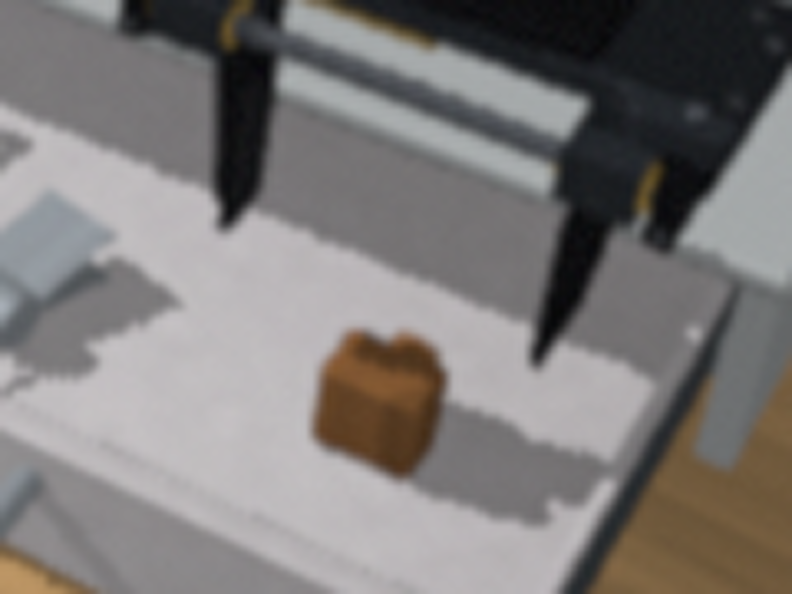

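```bash
python3 - <<'E'
from h import *
c=load('i_w');s=load('i_s')
def corners(x,y,a,z):
    c_,S=np.cos(a),np.sin(a);return [np.array([x+c_*u-S*v,y+S*u+c_*v,z]) for u,v in((.012,.017),(.012,-.017),(-.012,-.017),(-.012,.017))]
for z in(.046,.012):print([proj(c,p).round(1).tolist() for p in corners(.5834,-.1935,.08,z)],[((proj(s,p)-[310,210]+.5)*6.6-.5).round().tolist() for p in corners(.5834,-.1935,.08,z)])
crop(c,200,160,300,260,6,'i_wc')
E
```

```text
[[274.3, 229.0], [229.4, 228.7], [229.0, 198.5], [275.2, 198.8]] [[346.0, 311.0], [447.0, 357.0], [414.0, 403.0], [312.0, 356.0]]
[[271.6, 213.0], [232.5, 212.8], [232.2, 186.2], [272.3, 186.4]] [[332.0, 388.0], [431.0, 434.0], [399.0, 480.0], [299.0, 432.0]]
```

View pics/i_wc.png

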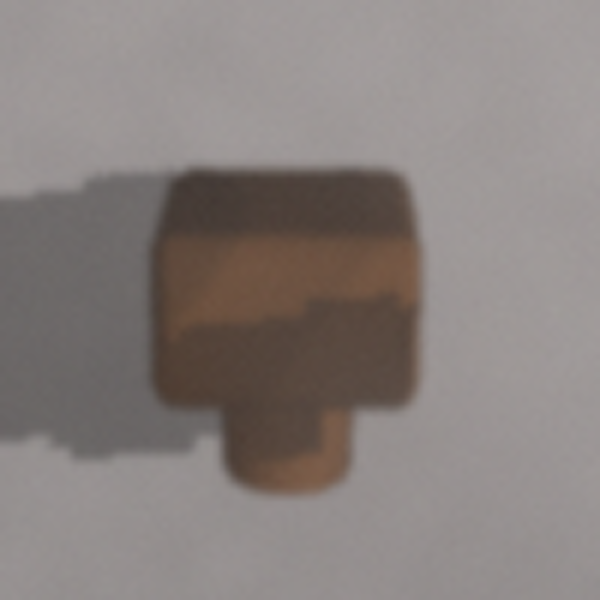

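```bash
python3 -m jog '[1,-0.2,-0.4,3,0,1,-0.2,-0.4,5,0,1,-0.2,-0.4,6.2,0,1,-0.2,-0.4,6.2,0,-1,-0.2,-0.4,6.2,0,-1,-0.2,-0.4,6.2,0,-1,-0.2,-0.4,6.2,0,-1,-0.2,-0.4,6.2,0,-1,-0.2,-0.4,6.2,0,-1,-0.2,-0.4,6.2,0]' 12
```

```text
t: 9.3
ee_pos: [0.5856, -0.1975, 0.0216]
tool_rot: [0.0, -0.044, 0.999, 0.0]
ft_force: [0.1, -0.0, -0.1]
width: 0.0404
```

```bash
python3 -m jog '[-1,0,0,0,0,-1,0,0,0,0,-1,0,0,0,0]' 12; python3 -m jog '[-1,0,0,-1,0,-1,0,0,-2.5,0,-1,0,0,-3.5,0,-1,0,0,-3.5,0]'
python3 - <<'E'
from h import *
s=cam('side','j_s');crop(s,310,200,430,290,6.6,'j_sc');c=cam('wrist','j_w');crop(c,180,150,330,260,5,'j_wc')
E
```

```text
t: 9.68
ee_pos: [0.5856, -0.1974, 0.0216]
tool_rot: [-0.0, -0.044, 0.999, 0.0]
ft_force: [0.3, -0.4, -0.3]
width: 0.0341
t: 10.18
ee_pos: [0.5868, -0.1979, 0.0587]
tool_rot: [0.002, -0.044, 0.999, -0.001]
ft_force: [-0.5, 0.3, -0.2]
width: 0.034
```

View pics/j_sc.png

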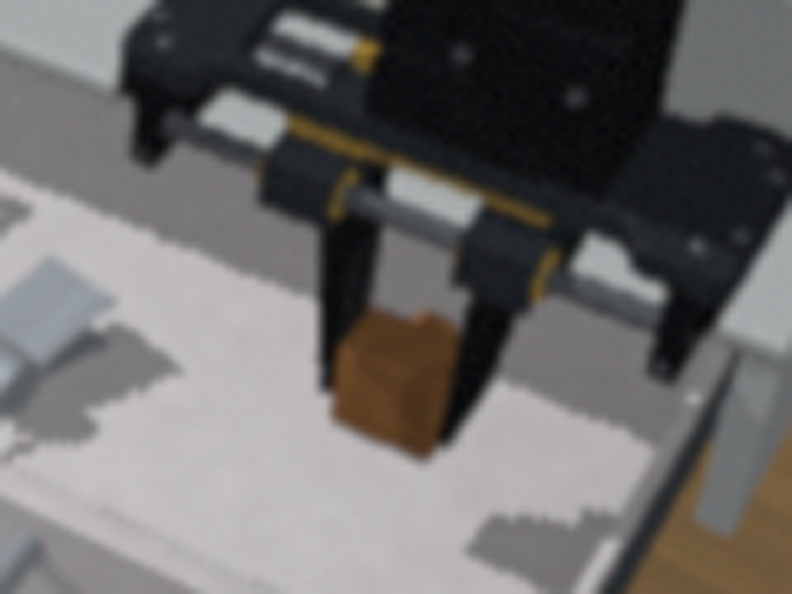

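View pics/j_wc.png

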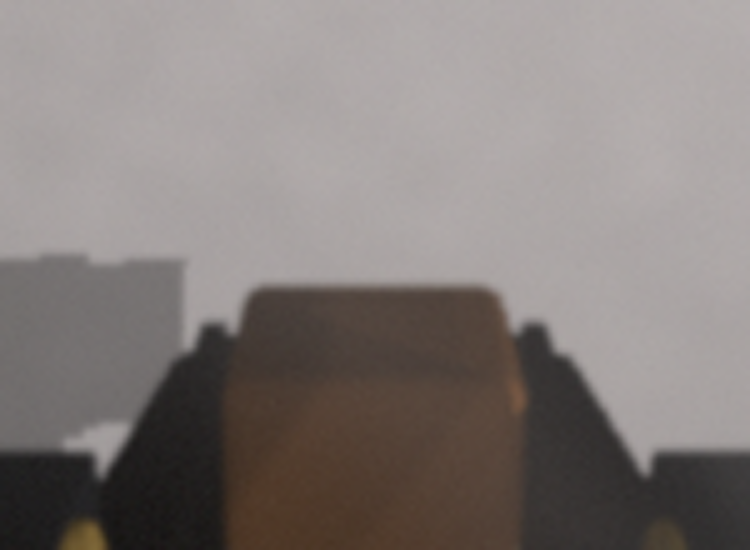

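```bash
python3 -m jog '[-1,0,0,1,0,-1,-1.5,0,1.1,0,-1,-3,0,1.1,0,-1,-4,0,1.1,0,-1,-4.4,0,1.1,0,-1,-4.4,0,1.1,0]' 10
python3 - <<'E'
from h import *
o=ctrl.get_obs();print(o['ee_pos'])
s=cam('side','k_s');crop(s,310,190,430,280,6.6,'k_sc');c=cam('wrist','k_w');crop(c,180,150,330,260,5,'k_wc');t=cam('top','k_t');crop(t,330,130,430,200,7,'k_tc')
E
```

```text
t: 11.02
ee_pos: [0.6298, -0.1936, 0.0457]
tool_rot: [-0.0, -0.044, 0.999, -0.0]
ft_force: [-0.6, 0.2, 0.1]
width: 0.034
[ 0.62979451 -0.19355716  0.04568353]
```

View pics/k_sc.png

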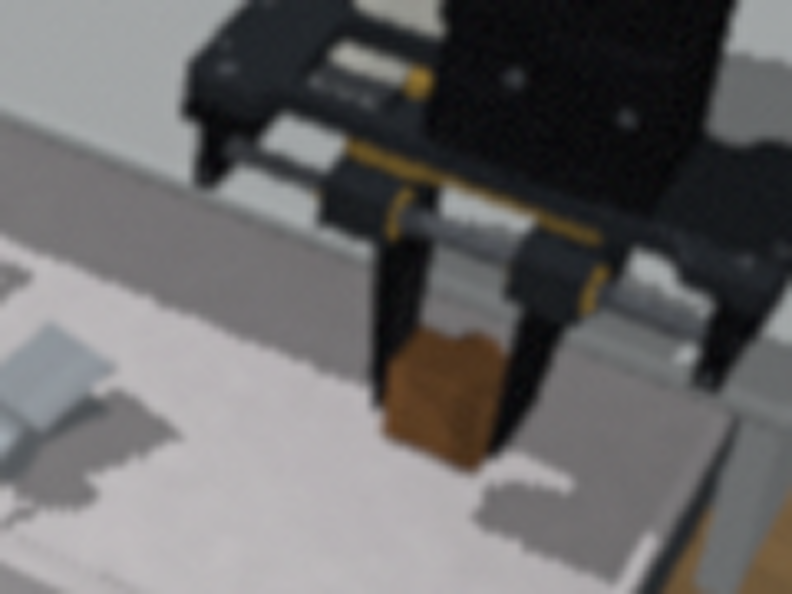

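View pics/k_tc.png

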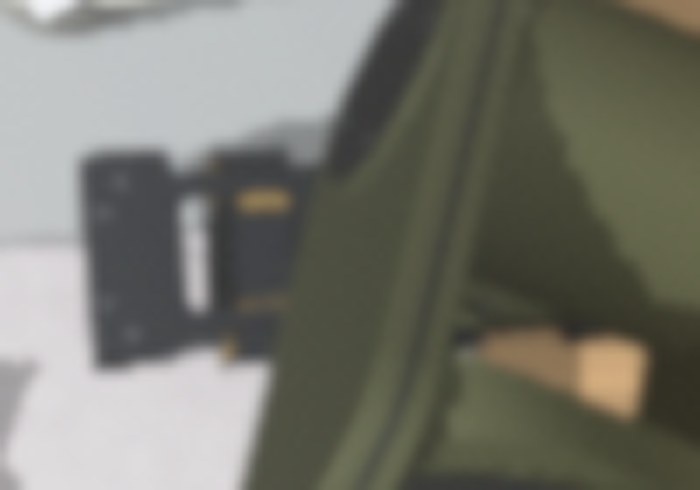

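View pics/k_w.png

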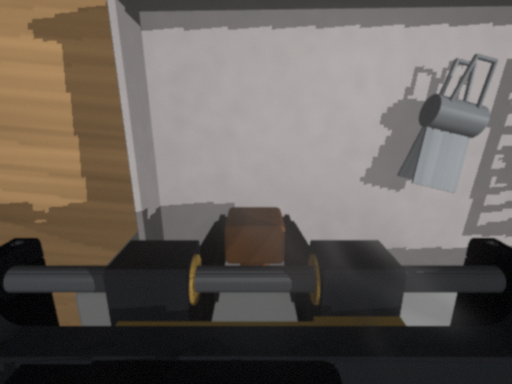

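```bash
python3 -m jog '[-1,0,0,-0.6,0,-1,0,0,-1.2,0,-1,0,0,-1.3,0]' 10;python3 -m jog '[-1,0,0,-0.1,0,-1,0,0,-0.2,0,-1,0,0,-0.2,0]';python3 -m jog '[-1,0,0,-0.1,0,-1,0,0,-0.2,0,-1,0,0,-0.2,0]'
python3 - <<'E'
from h import *
s=cam('side','l_s');crop(s,310,190,430,280,6.6,'l_sc')
E
```

```text
t: 11.55
ee_pos: [0.6295, -0.1938, 0.0591]
tool_rot: [0.0, -0.044, 0.999, -0.0]
ft_force: [-0.2, -0.2, -2.7]
width: 0.0337
t: 11.92
ee_pos: [0.6291, -0.1937, 0.0599]
tool_rot: [-0.0, -0.044, 0.999, -0.0]
ft_force: [2.6, -3.2, -6.4]
width: 0.0344
t: 12.3
ee_pos: [0.6288, -0.1937, 0.0623]
tool_rot: [-0.001, -0.044, 0.999, 0.0]
ft_force: [-1.0, -2.3, -6.6]
width: 0.034
```

View pics/l_sc.png

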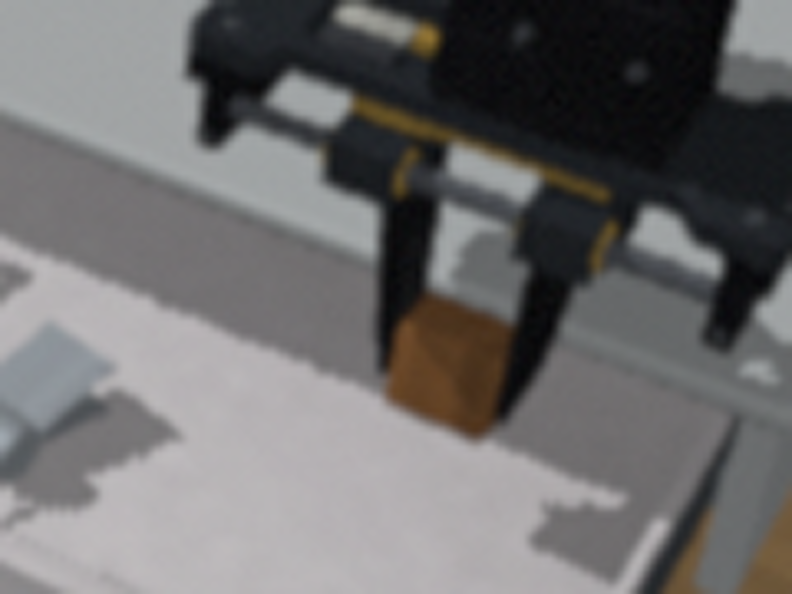

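```bash
python3 -m jog '[-1,0,0,-0.1,0,-1,0,0,-0.2,0,-1,0,0,-0.2,0]'; python3 -m jog '[-1,0.2,0,0.8,0,-1,2,0,1,0,-1,4,0,1,0,-1,5,0,0,0,-1,5,0,-2,0,-1,5,0,-2,0]'
python3 - <<'E'
from h import *
s=cam('side','m_s');crop(s,300,180,400,260,8,'m_sc');c=cam('wrist','m_w');crop(c,180,150,330,260,5,'m_wc')
E
```

```text
t: 12.72
ee_pos: [0.629, -0.1936, 0.0646]
tool_rot: [-0.001, -0.044, 0.999, 0.0]
ft_force: [-2.7, -4.0, -5.6]
width: 0.0337
t: 13.48
ee_pos: [0.5827, -0.1989, 0.089]
tool_rot: [0.004, -0.044, 0.999, -0.002]
ft_force: [-0.2, -0.3, -0.7]
width: 0.0338
```

View pics/m_sc.png

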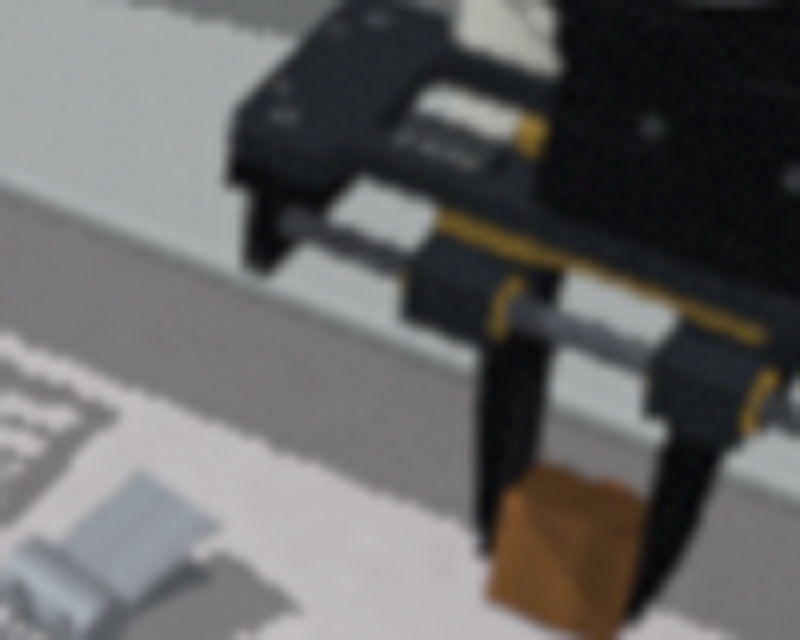

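View pics/m_wc.png

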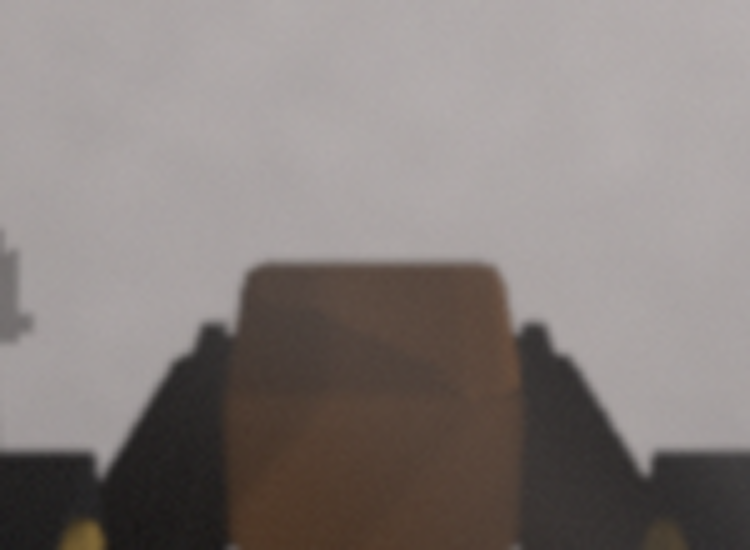

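```bash
python3 - <<'E'
from h import *
a=load('j_w') if False else None
j=cv2.imread('pics/j_w.png')[195:275,215:295];m=cv2.imread('pics/m_w.png')[195:275,215:295]
v=np.hstack([j,m]);v=cv2.convertScaleAbs(cv2.resize(v,None,fx=5,fy=5,interpolation=cv2.INTER_CUBIC),alpha=1.8);cv2.imwrite('pics/jm.png',v)
E
```

```text
(no output)
```

View pics/jm.png

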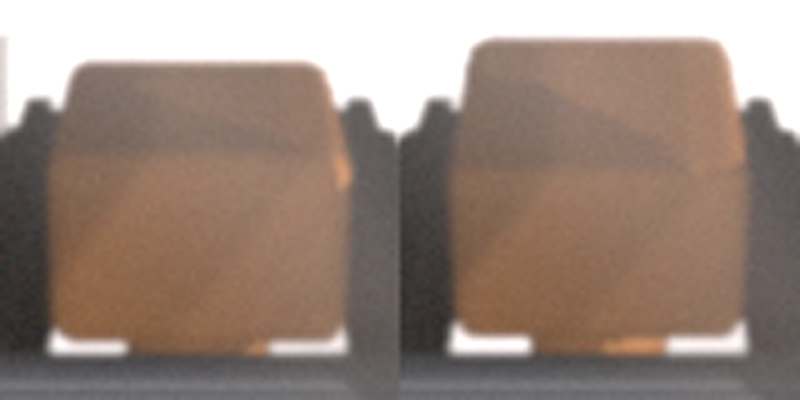

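```bash
cat > tilt.py <<'E'
from h import *
from scipy.optimize import least_squares
def fit(rows,c,yoff=0):
    fx,fy,cx,cy=c['K']
    T=np.array([[4.52789813e-04,-9.61015067e-01,-2.76495634e-01,7.74632613e-02],[9.99999896e-01,4.21840050e-04,1.71413638e-04,4.44399517e-04],[-4.80941566e-05,-2.76495683e-01,9.61015159e-01,-1.70076836e-01],[0,0,0,1]])
    Ti=np.linalg.inv(T)
    def r(p):
        X,Z,th=p[0]/100,p[1]/100,p[2];a=np.array([-np.cos(th),np.sin(th)]);u=np.array([-np.sin(th),-np.cos(th)]);C=np.array([X,Z]);o=[]
        for s,t in((-12,-17),(-12,17),(12,17)):
            e=C+a*s/1e3+u*t/1e3;v=(Ti@[e[0],0,e[1],1]);o.append(fy*v[1]/v[2]+cy)
        return np.array(o)-rows
    return least_squares(r,[0,-.7,0.1]).x
if __name__=='__main__':
    c=load('m_w')
    for R_ in((207.5,225.9,262.9),(202.9,228.5,261.9),(202.9,229.0,261.9),(203.4,228.5,261.9)):print(fit(np.array(R_),c))
E
python3 tilt.py
```

```text
[-0.39868012  0.43139913 -0.02784466]
[-0.30448492  0.6164038   0.12405275]
[-0.34853456  0.70616267  0.13645602]
[-0.36459471  0.70845574  0.11574598]
```

```bash
python3 - <<'E'
from h import *
c=load('m_w')
T=np.array([[4.52789813e-04,-9.61015067e-01,-2.76495634e-01,7.74632613e-02],[9.99999896e-01,4.21840050e-04,1.71413638e-04,4.44399517e-04],[-4.80941566e-05,-2.76495683e-01,9.61015159e-01,-1.70076836e-01],[0,0,0,1]])
Ti=np.linalg.inv(T);fx,fy,cx,cy=c['K']
for p in((.01,-.018,0),(.01,-.018,-.01),(.01,-.018,-.019),(.01,-.018,-.038),(.01,-.018,.005)):
    v=Ti@[*p,1];print(p,fx*v[0]/v[2]+cx,fy*v[1]/v[2]+cy)
for cz in(-.0074,0,.004):
  print(cz)
  for s,t in((-12,-17),(-12,17),(12,17)):
    e=(.002-s/1e3,cz-t/1e3);v=Ti@[e[0],.017,e[1],1];print(fx*v[0]/v[2]+cx,fy*v[1]/v[2]+cy)
E
```

```text
(0.01, -0.018, 0) 224.68328885449387 215.6642242067545
(0.01, -0.018, -0.01) 223.0372410809808 221.91831990636348
(0.01, -0.018, -0.019) 221.39069465535306 228.1743102156527
(0.01, -0.018, -0.038) 217.2721455007103 243.82258055819932
(0.01, -0.018, 0.005) 225.44283508974272 212.77835727144327
-0.0074
279.52941562541633 204.5224332928329
284.7769639755451 225.49184923092096
283.5235306325683 264.85313612459987
0
278.6175726538653 200.87867181320647
283.457539858282 220.2193769700498
282.307258068221 258.1507890825675
0.004
278.15152583792474 199.01632984358193
282.79070785530075 217.5546892533564
281.6909388961899 254.75452322843506
```

```bash
cat > tilt2.py <<'E'
from tilt import *
off=np.array([207.5,225.9,262.9])-np.array([204.52,225.49,264.85])
c=load('m_w')
def t(rows): return fit(np.array(rows)-off,c)
if __name__=='__main__':
    print(t([207.5,225.9,262.9]),t([202.9,228.5,261.9]),t([202.9,229,261.9]),t([202.9,228.5,261.5]))
E
python3 tilt2.py
```

```text
[ 1.99238876e-01 -7.39558885e-01  2.56376417e-05] [ 0.31787159 -0.63774449  0.14017418] [ 0.28159481 -0.56443192  0.15154878] [ 0.27051422 -0.50979684  0.14444913]
```

```bash
python3 -m jog '[-1,0,0,2,0,-1,0,0,3.5,0,-1,-2,0,3.5,0,-1,-4,0,3.5,0,-1,-4.7,0,3.5,0,-1,-4.7,0,3.5,0]' 10;python3 -m jog '[-1,0,0,-0.5,0,-1,0,0,-0.9,0,-1,0,0,-0.9,0]';
```

```text
t: 14.32
ee_pos: [0.6259, -0.1935, 0.0483]
tool_rot: [-0.001, -0.044, 0.999, 0.0]
ft_force: [0.9, -0.2, -0.7]
width: 0.0339
t: 14.7
ee_pos: [0.6267, -0.1941, 0.0597]
tool_rot: [0.001, -0.044, 0.999, -0.0]
ft_force: [0.2, 0.3, -1.0]
width: 0.0338
```

```bash
python3 -m jog '[-1,-0.2,0,-0.2,0,-1,-0.2,0,-0.4,0,-1,-0.2,0,-0.5,0,-1,-0.2,0,-0.5,0]';python3 -m jog '[-1,0,0,-0.2,0,-1,0,0,-0.4,0,-1,0,0,-0.4,0]'; python3 -m jog '[-1,0,0,-0.2,0,-1,0,0,-0.2,0]'
```

```text
t: 15.2
ee_pos: [0.6285, -0.1937, 0.0637]
tool_rot: [0.0, -0.044, 0.999, -0.0]
ft_force: [0.2, -0.4, 0.6]
width: 0.0338
t: 15.58
ee_pos: [0.6278, -0.1936, 0.0665]
tool_rot: [-0.001, -0.044, 0.999, 0.0]
ft_force: [2.1, -2.0, -7.8]
width: 0.034
t: 15.82
ee_pos: [0.6277, -0.1935, 0.0692]
tool_rot: [-0.001, -0.044, 0.999, 0.0]
ft_force: [-0.5, -0.5, -7.0]
width: 0.0338
```

```bash
python3 -m jog '[-1,0,0,-0.2,0,-1,0,0,-0.25,0,-1,0,0,-0.25,0]'; python3 -m jog '[-1,0.2,0,0.8,0,-1,2,0,1,0,-1,4,0,1,0,-1,5,0,0,0,-1,5,0,-2,0,-1,5,0,-2,0]'
python3 - <<'E'
from h import *
c=cam('wrist','n_w');m=c['im'][190:275,215:295];cv2.imwrite('pics/n_c.png',cv2.convertScaleAbs(cv2.resize(m,None,fx=6,fy=6,interpolation=cv2.INTER_CUBIC),alpha=1.8))
E
```

```text
t: 16.2
ee_pos: [0.6282, -0.1936, 0.0722]
tool_rot: [-0.0, -0.044, 0.999, 0.0]
ft_force: [-1.4, -0.2, -5.7]
width: 0.0341
t: 16.95
ee_pos: [0.5816, -0.1991, 0.0965]
tool_rot: [0.003, -0.044, 0.999, -0.002]
ft_force: [0.6, -0.7, 0.4]
width: 0.0339
```

View pics/n_c.png

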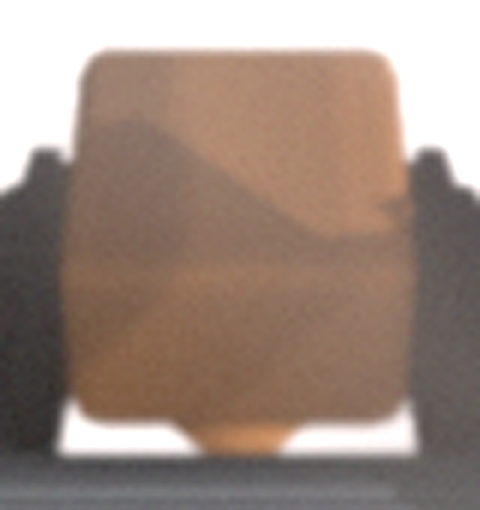

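```bash
python3 - <<'E'
from tilt2 import *
for r in([198.3,234.2,260.5],[198.3,233.6,260.5],[198.3,234.8,260.5],[198,234.2,260.8]):print(t(r))
E
```

```text
[ 0.38612485 -0.44661202  0.35610688]
[ 0.40944256 -0.4905429   0.34159667]
[ 0.36423058 -0.40593533  0.37070434]
[ 0.45399505 -0.59552421  0.35521571]
```

```bash
cat > phone.py <<'E'
from h import *
from scipy.optimize import minimize
np.set_printoptions(precision=4,suppress=True)
U=8
def prep(name,x0,y0,x1,y1):
    c=load(name);g=c['im'][y0:y1,x0:x1].max(axis=2).astype(np.float32)
    return c,(x0,y0),cv2.resize(g,None,fx=U,fy=U,interpolation=cv2.INTER_CUBIC)
def axes(psi,lam):
    x=np.array([np.cos(lam)*np.cos(psi),np.cos(lam)*np.sin(psi),-np.sin(lam)]);y=np.array([-np.sin(psi),np.cos(psi),0]);return x,y,np.cross(x,y)
def box(p):
    x,y,z=axes(p[3],p[4]);L=np.array(p[:3]);  # L=lens
    return [L+z*.007*0+x*a+y*b+z*d for a in(0,.008) for b in(-.036,.036) for d in(.007,-.141)]
V=[]
for n,b,th in(('b_side',(155,120,205,200),52),('b_top',(110,168,180,215),70)):
    c,o,g=prep(n,*b);m=(g<th).astype(np.uint8);nn,l,st,_=cv2.connectedComponentsWithStats(m);k=1+np.argmax(st[1:,4]);m=(l==k).astype(np.uint8);V.append((c,o,m));cv2.imwrite(f'pics/mask_{n}.png',m*255);print(n,st[k])
def cost(p,sep=False):
    t=[]
    for c,o,m in V:
        q=np.array([(proj(c,X)-o+.5)*U-.5 for X in box(p)],np.float32);h=cv2.convexHull(q)
        a=np.zeros_like(m);cv2.fillConvexPoly(a,np.round(h*16).astype(np.int32),1,shift=4);t.append((a^m).sum()/m.sum())
    return t if sep else sum(t)
if __name__=='__main__':
    best=None
    for l0 in(.22,.3,.36):
        r=minimize(cost,[.568,.362,.158,.48,l0],method='Nelder-Mead',options=dict(initial_simplex=np.array([[.568,.362,.158,.48,l0]]+[np.array([.568,.362,.158,.48,l0])+np.eye(5)[i]*[.008,.008,.008,.08,.06][i] for i in range(5)]),maxiter=600,xatol=1e-5,fatol=1e-5))
        print(r.x,r.fun,cost(r.x,True))
E
python3 phone.py
```

```text
b_side [   84    88   205   450 80743]
b_top [   99    86   365   221 43792]
[0.5623 0.3594 0.1614 0.259  0.1898] 0.21717119898287005 [np.float64(0.0560915497318653), np.float64(0.16107964925100474)]
[0.562  0.3589 0.1629 0.2629 0.1929] 0.2182614718338144 [np.float64(0.056747953382955796), np.float64(0.1615135184508586)]
[0.562  0.3588 0.1627 0.2551 0.1911] 0.2179781706316542 [np.float64(0.05619062952825632), np.float64(0.16178754110339788)]
```

```bash
python3 - <<'E'
import cv2,numpy as np
a=cv2.imread('pics/mask_b_side.png');b=cv2.imread('pics/mask_b_top.png')
c=cv2.resize(cv2.imread('pics/b_side.png')[120:200,155:205],None,fx=8,fy=8,interpolation=cv2.INTER_CUBIC)
d=cv2.convertScaleAbs(c,alpha=3)
H=640;o=np.zeros((H,800,3),np.uint8);o[:640,:400]=a;o[:640,400:800]=d;cv2.imwrite('pics/mm.png',cv2.resize(o,(750,600)))
E
```

```text
(no output)
```

View pics/mm.png

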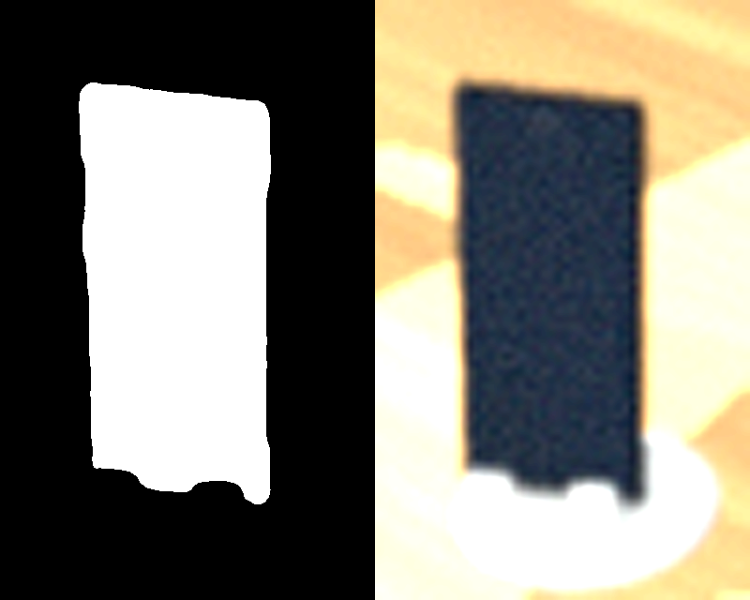

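View pics/mask_b_top.png

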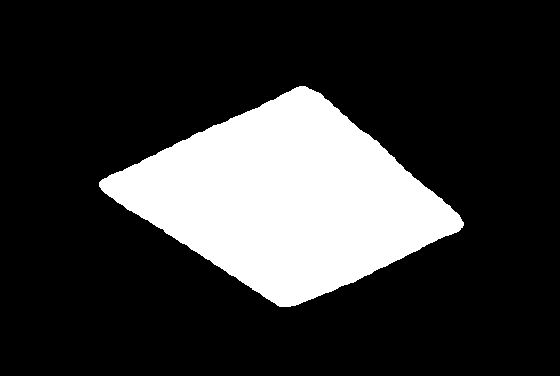

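```bash
cat >> phone.py <<'E'
    from scipy.optimize import differential_evolution as DE
    r=DE(cost,[(.545,.59),(.34,.385),(.145,.175),(.3,.65),(.15,.45)],seed=1,popsize=12,maxiter=120,tol=1e-6)
    print('DE',r.x,r.fun,cost(r.x,True))
    np.save('phone.npy',r.x)
    for (c,o,m),n in zip(V,'st'):
        q=np.array([(proj(c,X)-o+.5)*U-.5 for X in box(r.x)],np.float32)
        im=cv2.cvtColor(m*160,cv2.COLOR_GRAY2BGR);cv2.polylines(im,[cv2.convexHull(q).astype(np.int32)],True,(0,0,255),1);cv2.polylines(im,[q[[0,1,3,2]].astype(np.int32)],True,(0,255,0),1);cv2.imwrite(f'pics/fit_{n}.png',im)
E
python3 phone.py
```

```text
b_side [   84    88   205   450 80743]
b_top [   99    86   365   221 43792]
[0.5623 0.3594 0.1614 0.259  0.1898] 0.21717119898287005 [np.float64(0.0560915497318653), np.float64(0.16107964925100474)]
[0.562  0.3589 0.1629 0.2629 0.1929] 0.2182614718338144 [np.float64(0.056747953382955796), np.float64(0.1615135184508586)]
[0.562  0.3588 0.1627 0.2551 0.1911] 0.2179781706316542 [np.float64(0.05619062952825632), np.float64(0.16178754110339788)]
DE [0.5622 0.3595 0.1626 0.3001 0.1988] 0.22551482952281635 [np.float64(0.06292805568284557), np.float64(0.16258677383997078)]
```

View pics/fit_t.png

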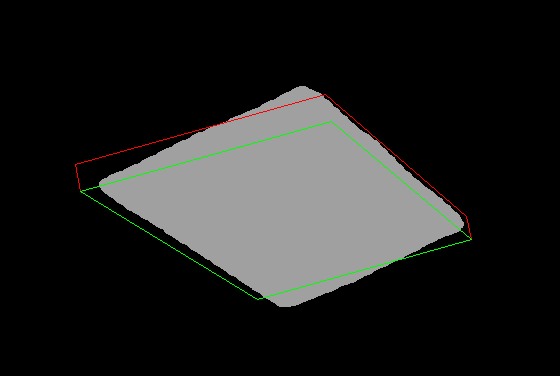

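View pics/fit_s.png

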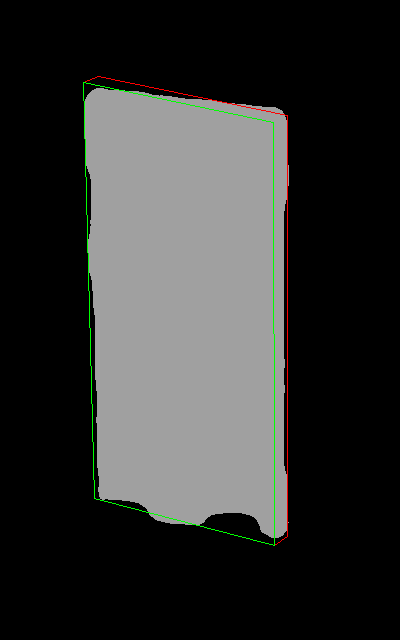

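```bash
python3 - <<'E'
import cv2,numpy as np
d=cv2.resize(cv2.imread('pics/b_top.png')[170:215,112:182],None,fx=11,fy=11,interpolation=cv2.INTER_CUBIC)
cv2.imwrite('pics/tt.png',cv2.convertScaleAbs(d,alpha=2.5))
d=cv2.resize(cv2.imread('pics/b_side.png')[125:150,158:200],None,fx=18,fy=18,interpolation=cv2.INTER_CUBIC)
cv2.imwrite('pics/ss.png',cv2.convertScaleAbs(d,alpha=3.5))
E
```

```text
(no output)
```

View pics/tt.png

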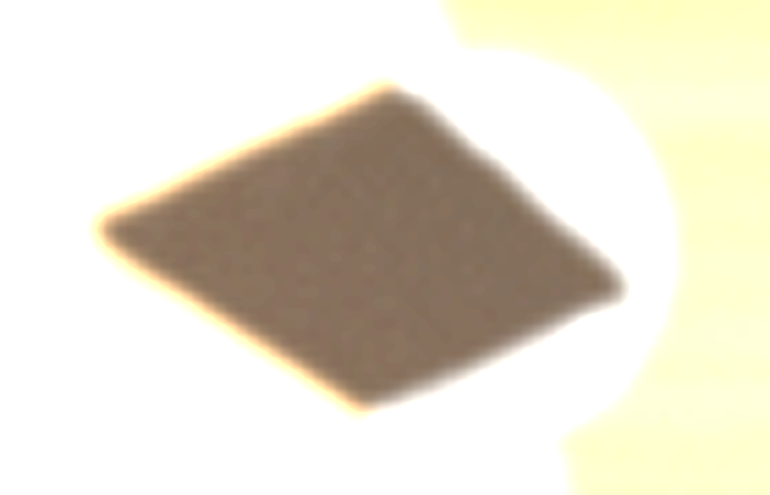

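View pics/ss.png

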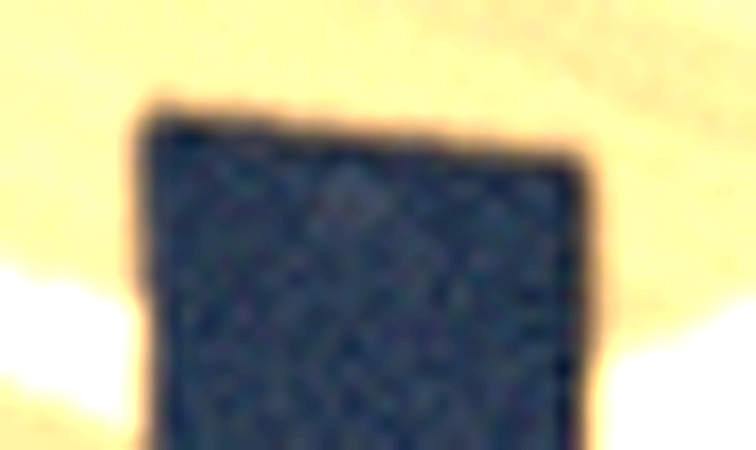

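```bash
python3 - <<'E'
from h import *
print(delta([.532,.342,.26]))
E
```

```text
[ 4.11122332e-02  5.42525322e+01 -1.66373705e+01]
```

```bash
python3 -m jog '[-1,0,0,-6,0,-1,0,0,-11,0,-1,0,0,-16.5,0,-1,0,6,-16.5,-6,-1,0,12,-16.5,-12,-1,0,18,-16.5,-18,-1,0,24,-16.5,-22.5,-1,0,30,-16.5,-22.5,-1,0,36,-16.5,-22.5,-1,0,42,-16.5,-22.5,-1,0,48,-16.5,-22.5,-1,0,52,-16.5,-22.5,-1,0,54.2,-16.5,-22.5,-1,0,54.2,-16.5,-22.5,-1,0,54.2,-16.5,-22.5]' 14
python3 - <<'E'
from h import *
o=ctrl.get_obs();print(o['ee_pos'])
c=cam('wrist','p_w');s=cam('side','p_s')
E
```

```text
t: 18.88
ee_pos: [0.5316, 0.3408, 0.257]
tool_rot: [-0.0, -0.237, 0.971, -0.0]
ft_force: [-0.3, -0.3, 0.3]
width: 0.0341
[0.53162695 0.34077432 0.25701415]
```

View pics/p_w.png

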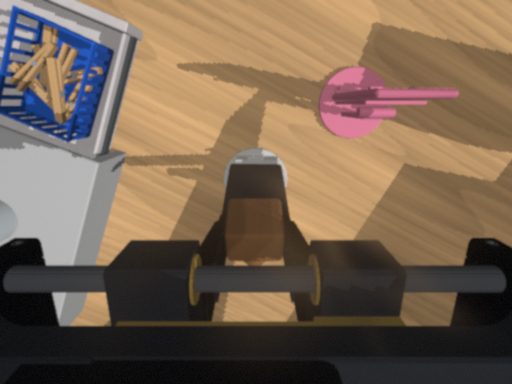

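View pics/p_s.png

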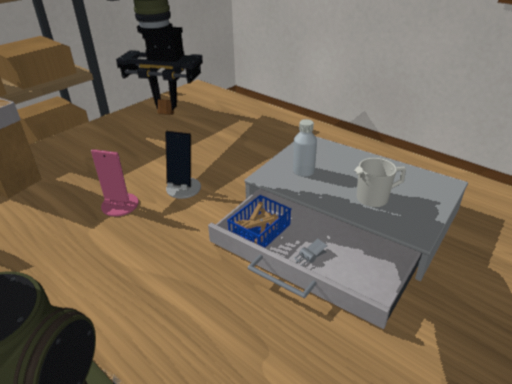

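```bash
python3 -m jog '[-1,-2,4,0,0,-1,-4,8,0,0,-1,-4,8.5,0,0,-1,-4,8.5,0,0]'
python3 - <<'E'
from h import *
o=ctrl.get_obs();print(o['ee_pos'])
c=cam('wrist','q_w');
cv2.imwrite('pics/q_c.png',cv2.convertScaleAbs(cv2.resize(c['im'][110:260,100:260],None,fx=5,fy=4,interpolation=cv2.INTER_CUBIC)[:600],alpha=1.5))
E
```

```text
t: 19.48
ee_pos: [0.5276, 0.4348, 0.2571]
tool_rot: [-0.0, -0.238, 0.971, -0.0]
ft_force: [0.3, -0.6, -0.1]
width: 0.0339
[0.52764594 0.43478583 0.25706526]
```

View pics/q_w.png

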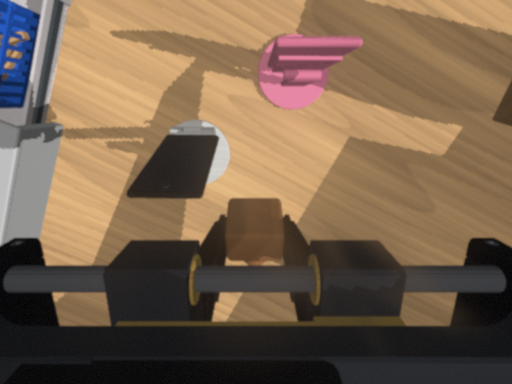

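```bash
python3 - <<'E'
from h import *
c=load('q_w');d=c['im'][120:210,120:235]
cv2.imwrite('pics/q_c.png',cv2.convertScaleAbs(cv2.resize(d,None,fx=6.5,fy=6.5,interpolation=cv2.INTER_CUBIC),alpha=3))
E
```

```text
(no output)
```

View pics/q_c.png

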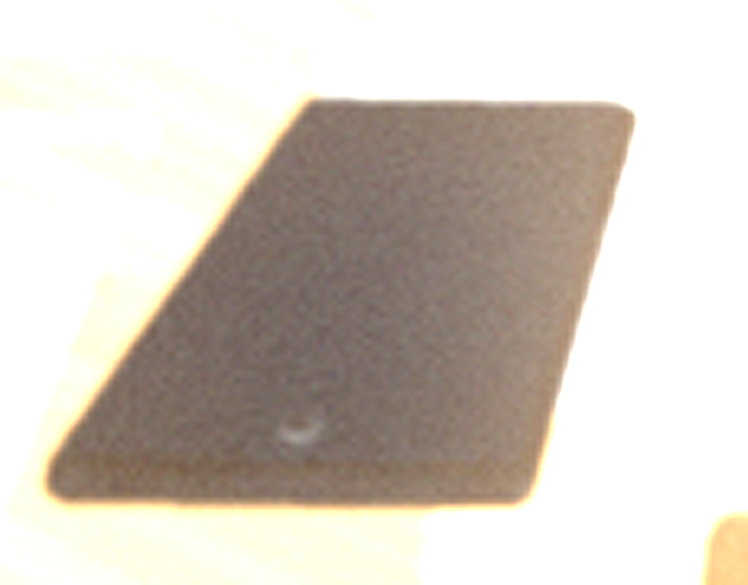

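```bash
cat > pf.py <<'E'
from phone import axes
from h import *
from scipy.optimize import least_squares
np.set_printoptions(precision=4,suppress=True)
w=load('q_w');s=load('b_side');t=load('b_top')
W=lambda u,v:((u+.5)/6.5-.5+120,(v+.5)/6.5-.5+120)
S=lambda u,v:((u+.5)/6-.5+90,(v+.5)/6-.5+110)
Tt=lambda u,v:((u+.5)/6-.5+80,(v+.5)/6-.5+160)
# (cam,pix,(x,y,z) rel lens in lens frame, use u, use v)
B=.008
O=[(w,W(302,425),(0,0,0),1,1),(w,W(308,98),(0,-.036,-.141),1,1),(w,W(43,502),(B,-.036,.007),1,1),(w,W(530,503),(B,.036,.007),1,1),(w,W(250,468),(0,0,.007),0,1),(w,W(600,102),(0,.036,-.141),0,1),
 (s,(177.0,135.8),(0,0,0),1,1),(s,S(456,127),(B,.036,.007),0,1),(s,S(606,144),(B,-.036,.007),1,1),
 (t,Tt(243,183),(B,.036,.007),0,1),(t,Tt(408,103),(B,-.036,.007),1,1),(t,Tt(392,286),(0,.036,-.141),1,1)]
def res(p,full=False):
    x,y,z=axes(p[3],p[4]);r=[]
    for c,q,l,a,b in O:
        d=proj(c,p[:3]+x*l[0]+y*l[1]+z*l[2])-q
        # wrist has px ~0.9mm, others ~2.3mm
        r+= [d[0]*a,d[1]*b]
    return np.array(r)
r=least_squares(res,[.57,.36,.158,.48,.27],loss='soft_l1')
if __name__=='__main__':
    print(r.x,r.cost);print(res(r.x).reshape(-1,2).round(1).tolist())
    np.save('phone.npy',r.x)
    for lam in(.2,.24,.28,.32):
        q=least_squares(lambda p:res([*p,lam]),r.x[:4],loss='soft_l1');print(lam,q.x,q.cost)
E
python3 pf.py 2>&1 | grep -v b_
```

```text
[0.5643 0.3592 0.1616 0.4696 0.2385] 5.501085549559699
[[-0.4, 0.7], [-0.1, 0.1], [0.4, -0.5], [2.1, 0.2], [0.0, -2.2], [0.0, 0.1], [0.6, -0.8], [0.0, -0.5], [1.2, -0.5], [-0.0, -0.2], [1.4, -0.6], [0.3, 0.5]]
0.2 [0.5635 0.359  0.1624 0.479 ] 11.806212381250402
0.24 [0.5644 0.3592 0.1615 0.4695] 5.516331853480716
0.28 [0.5655 0.3595 0.1605 0.4563] 12.806340486785775
0.32 [0.5655 0.3596 0.1606 0.4447] 23.028795136518664
```

```bash
cat > tilt3.py <<'E'
from h import *
from scipy.optimize import least_squares
T=np.array([[4.52789813e-04,-9.61015067e-01,-2.76495634e-01,7.74632613e-02],[9.99999896e-01,4.21840050e-04,1.71413638e-04,4.44399517e-04],[-4.80941566e-05,-2.76495683e-01,9.61015159e-01,-1.70076836e-01],[0,0,0,1]]);Ti=np.linalg.inv(T)
fy,cy=291.21087,187.1984
ph=np.linspace(0,2*np.pi,361)
def rows(X,Z,th,r):
    a=np.array([-np.cos(th),np.sin(th)]);u=np.array([-np.sin(th),-np.cos(th)]);C=np.array([X,Z]);o=[]
    for s,t,k in((-12,-17,0),(-12,17,1),(12,17,2)):
        e=C+a*(s-np.sign(s)*r)/1e3+u*(t-np.sign(t)*r)/1e3
        P=e+r/1e3*np.stack([np.cos(ph),np.sin(ph)],1) if k!=1 else (e+r/1e3*(u-a)/2**.5)[None]
        v=(Ti@np.stack([P[:,0],0*P[:,0],P[:,1],1+0*P[:,0]]));R=fy*v[1]/v[2]+cy
        o.append(R.min() if k==0 else R.max())
    return np.array(o)
def f(obs,r): return least_squares(lambda p:rows(p[0]/100,p[1]/100,p[2],r)-obs,[.2,-.7,.1]).x
if __name__=='__main__':
    for r in(0.01,1,2,3,4):print(r,f([207.5,225.9,262.9],r),f([202.9,228.5,261.9],r),f([198.3,234.2,260.5],r))
E
python3 tilt3.py
```

```text
0.01 [-0.39705595  0.42787454 -0.02788728] [-0.30280234  0.61270248  0.12401605] [-0.25041681  0.8717161   0.35997964]
1 [-0.23674616  0.07976217 -0.03222319] [-0.13646355  0.24658203  0.12028978] [-0.08717259  0.5099218   0.35705183]
2 [-0.07572178 -0.27012822 -0.03684605] [ 0.03117951 -0.1225942   0.11633353] [0.0779421  0.14383822 0.35393638]
3 [ 0.08429116 -0.61807011 -0.04173498] [ 0.19839582 -0.49103222  0.1121686 ] [ 0.2432862  -0.22291037  0.35064929]
4 [ 0.24317482 -0.9638307  -0.04691454] [ 0.36512881 -0.85862443  0.10777786] [ 0.40886585 -0.59035097  0.34717637]
```

```bash
python3 - <<'E'
from h import *
o=ctrl.get_obs();print(o['t'],o['joint_positions'].round(3),delta([.42,-.10,.30]))
E
```

```text
19.525 [ 6.100e-01  1.750e-01  1.522e+00 -1.000e-03  1.445e+00 -1.440e+00] [ 34.20883843 -42.45815063  -4.24841961]
```

```bash
python3 -m jog '[-1,4.5,-5,-2,10,-1,9,-9,-4,20,-1,13,-14,-4,30,-1,17,-19,-4,40,-1,21,-24,-4,50,-1,25,-30,-4,60,-1,29,-35,-4,70,-1,34,-42.4,-4,80,-1,34,-42.4,-4,80,-1,34,-42.4,-4,80,-1,34,-42.4,-4,80]' 14
python3 - <<'E'
from h import *
o=ctrl.get_obs();print(o['ee_pos'],o['tool_rot'])
c=cam('side','r_s');p=proj(c,o['ee_pos']).astype(int);print(p)
crop(c,p[0]-35,p[1]-40,p[0]+35,p[1]+20,10,'r_c');np.save('pics/r_o.npy',[p[0]-35,p[1]-40])
np.savez('pics/r_pose.npz',p=o['ee_pos'],q=o['tool_rot'])
E
```

```text
t: 20.9
ee_pos: [0.4213, -0.0977, 0.2972]
tool_rot: [0.0, 0.443, 0.897, 0.0]
ft_force: [-0.1, 0.1, -0.5]
width: 0.0337
[ 0.42131834 -0.09769575  0.29723401] [1.66698813e-04 4.42946642e-01 8.96547939e-01 1.93629000e-04]
[283 178]
```

View pics/r_c.png

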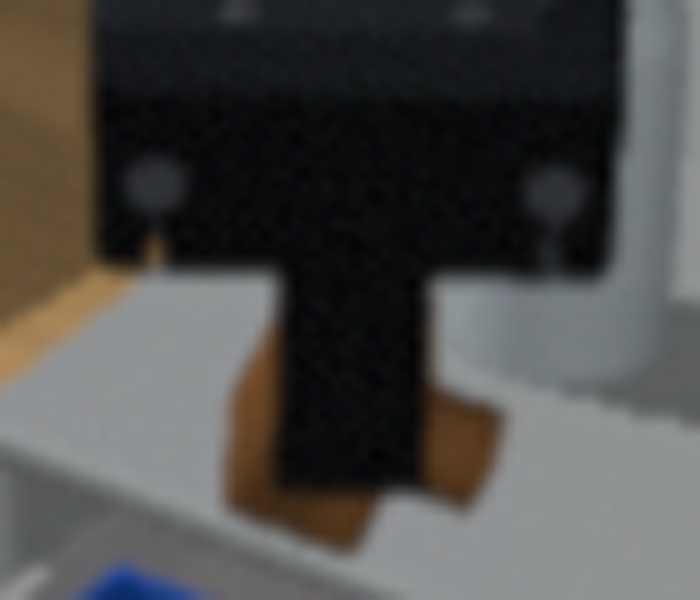

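```bash
cat > tilt4.py <<'E'
from h import *
from scipy.optimize import least_squares
np.set_printoptions(precision=3,suppress=True)
def run(name,pose,org,sc,pts,r=2.5):
    c=load(name);d=np.load(pose);Rm=rot(d['q']);p0=d['p']
    camy=(Rm.T@(c['T'][:3,3]-p0))[1];sg=np.sign(camy)
    def model(p):
        X,Z,th,dx,dy=p[0]/100,p[1]/100,p[2],p[3],p[4]
        a=np.array([-np.cos(th),0,np.sin(th)]);u=np.array([-np.sin(th),0,-np.cos(th)]);n=np.array([0,sg,0])
        C=np.array([X,0,Z])
        P={'rb':C-a*.012-u*.017+n*.017+(a+u-n)*.0009,'fb':C+a*.012-u*.017+n*.017+(-a+u-n)*.0009}
        W=lambda q:((proj(c,p0+Rm@q)-org+.5)*sc-.5)
        out={k:W(v) for k,v in P.items()}
        for nm,s in(('fe',.027),('fs',.0165)):
            E=np.array([W(C+a*s+.009*(np.cos(t)*u+np.sin(t)*n)) for t in np.linspace(0,2*np.pi,73)])
            ax=W(C+a*.027)-W(C);ax/=np.linalg.norm(ax);pr=E@np.array([-ax[1],ax[0]])
            out[nm+'_top']=E[pr.argmin()];out[nm+'_bot']=E[pr.argmax()]
        return out
    def res(p):
        m=model(p);return np.concatenate([np.array(m[k])-v for k,v in pts.items()])/sc
    s=least_squares(res,[.2,-.4,.35,0,0]);return s.x[:3],res(s.x).reshape(-1,2),list(pts)
if __name__=='__main__':
    o=np.load('pics/r_o.npy')
    print(run('r_s','pics/r_pose.npz',o,10,{'rb':(228,503),'fb':(353,552),'fe_top':(503,408),'fe_bot':(468,513)}))
E
python3 tilt4.py
```

```text
(array([ 0.405, -0.287,  0.43 ]), array([[-0.266,  0.062],
       [-0.078,  0.261],
       [ 0.606, -0.078],
       [-0.26 , -0.23 ]]), ['rb', 'fb', 'fe_top', 'fe_bot'])
```

```bash
python3 - <<'E'
from h import *
o=ctrl.get_obs();Rm=rot(o['tool_rot']);print(np.degrees(np.arctan2(-Rm[1,0],-Rm[0,0])),delta([.6395,-.193,.125]))
E
```

```text
-52.4842058179496 [-20.87825992  11.4406444   17.23163002]
```

```bash
python3 -m jog '[-1,-4,2,0,-10,-1,-8,4,2,-20,-1,-12,7,4,-30,-1,-16,9,7,-40,-1,-19,11,10,-50,-1,-20.9,11.4,14,-58.5,-1,-20.9,11.4,17,-58.5,-1,-20.9,11.4,17,-58.5,-1,-20.9,11.4,17,-58.5]' 10
python3 - <<'E'
from h import *
o=ctrl.get_obs();print(o['ee_pos'],delta([.6395,-.193,.101]))
c=cam('side','u_s');crop(c,330,150,450,240,6.6,'u_c')
E
```

```text
t: 22.08
ee_pos: [0.6405, -0.1928, 0.1287]
tool_rot: [0.001, -0.053, 0.999, -0.0]
ft_force: [-0.7, 0.3, 0.3]
width: 0.0337
[ 0.64047088 -0.19280596  0.12869656] [ 0.10323626 -0.00671225  2.76949344]
```

View pics/u_c.png

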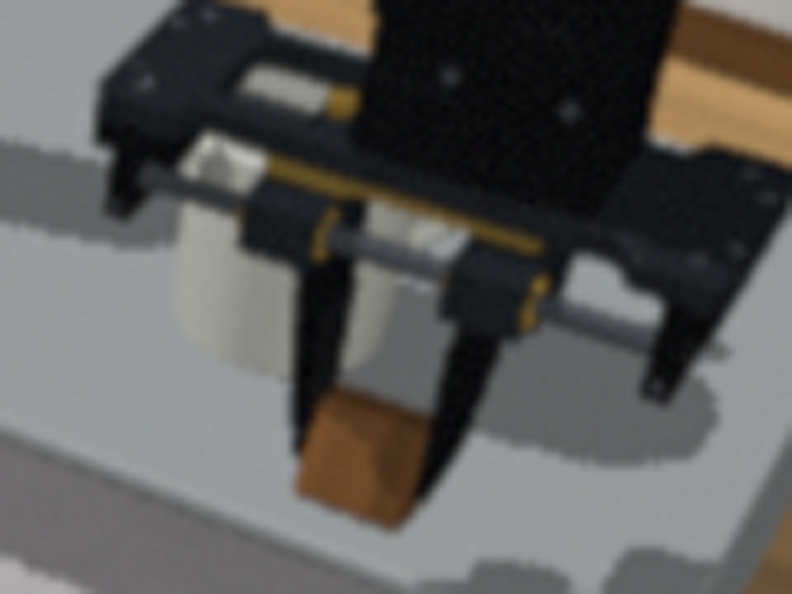

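```bash
python3 -m jog '[-1,0.1,0,1.2,0,-1,0.1,0,2.2,0,-1,0.1,0,2.4,0,-1,0.1,0,2.4,0]' 10;python3 -m jog '[-1,0,0,0.15,0,-1,0,0,0.3,0,-1,0,0,0.3,0]';python3 -m jog '[-1,0,0,0.15,0,-1,0,0,0.2,0,-1,0,0,0.2,0]'
```

```text
t: 22.62
ee_pos: [0.6382, -0.1938, 0.1027]
tool_rot: [-0.0, -0.052, 0.999, 0.0]
ft_force: [0.3, 0.4, 0.2]
width: 0.0334
t: 23.0
ee_pos: [0.6388, -0.194, 0.1005]
tool_rot: [0.0, -0.052, 0.999, -0.0]
ft_force: [0.2, 0.4, 0.8]
width: 0.0339
t: 23.38
ee_pos: [0.639, -0.1941, 0.1]
tool_rot: [0.0, -0.053, 0.999, -0.0]
ft_force: [-2.8, 1.1, 5.7]
width: 0.0341
```

```bash
python3 -m jog '[-1,0,0,0.15,0,-1,0,0,0.2,0,-1,0,0,0.2,0]';python3 -m jog '[-1,0,0,0.1,0,-1,0,0,0.1,0]'
```

```text
t: 23.75
ee_pos: [0.639, -0.1941, 0.0994]
tool_rot: [0.0, -0.053, 0.999, -0.0]
ft_force: [-5.8, 1.1, 11.9]
width: 0.0337
t: 24.0
ee_pos: [0.6391, -0.1941, 0.0984]
tool_rot: [0.001, -0.053, 0.999, -0.0]
ft_force: [-5.8, 1.7, 11.6]
width: 0.0334
```

```bash
python3 -m jog '[-1,0,0,0.12,0,-1,0,0,0.12,0]';python3 -m jog '[-1,0,0,-1.5,0,-1,2,0,-4,0,-1,7,0,-8,0,-1,12,0,-12,0,-1,12,0,-12,0]'
python3 - <<'E'
from h import *
print(delta([.42,-.10,.30]))
E
```

```text
t: 24.25
ee_pos: [0.6391, -0.1941, 0.0971]
tool_rot: [0.001, -0.053, 0.999, -0.0]
ft_force: [-6.0, 1.9, 11.7]
width: 0.034
t: 24.88
ee_pos: [0.5192, -0.2076, 0.2188]
tool_rot: [0.003, -0.052, 0.999, -0.002]
ft_force: [1.0, -0.2, 0.0]
width: 0.034
[ 8.69957923 11.68692198 -8.23216947]
```

```bash
python3 -m jog '[-1,3,3,-2,10,-1,5,6,-4,20,-1,7,9,-6,30,-1,8.7,11.7,-8,40,-1,8.7,11.7,-8,50,-1,8.7,11.7,-8,58.5,-1,8.7,11.7,-8,58.5]' 14
python3 - <<'E'
from h import *
o=ctrl.get_obs();print(o['ee_pos'],o['tool_rot'])
c=cam('side','v_s');p=proj(c,o['ee_pos']).astype(int);print(p)
crop(c,p[0]-35,p[1]-40,p[0]+35,p[1]+20,10,'v_c');np.save('pics/v_o.npy',[p[0]-35,p[1]-40])
np.savez('pics/v_pose.npz',p=o['ee_pos'],q=o['tool_rot'])
E
```

```text
t: 25.75
ee_pos: [0.4206, -0.0989, 0.2931]
tool_rot: [-0.001, 0.441, 0.897, 0.0]
ft_force: [-0.0, 0.6, -0.8]
width: 0.0337
[ 0.42064007 -0.09885341  0.29311337] [-6.76259362e-04  4.41096078e-01  8.97459632e-01  4.09889286e-05]
[283 181]
```

View pics/v_c.png

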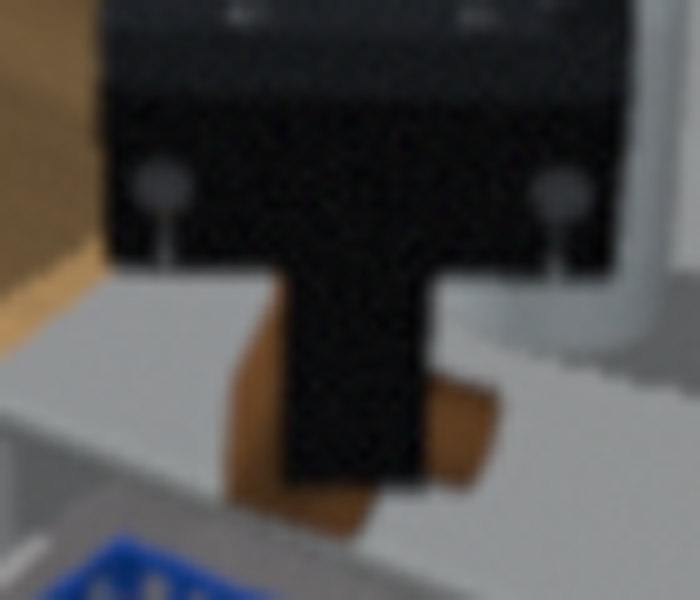

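```bash
python3 - <<'E'
from tilt4 import *
o=np.load('pics/v_o.npy')
for q in({'rb':(226,498),'fb':(353,538),'fe_top':(500,393),'fe_bot':(470,490)},{'fe_top':(500,393),'fe_bot':(472,490),'fb':(353,538)}):
    print(run('v_s','pics/v_pose.npz',o,10,q))
E
```

```text
(array([ 0.539, -0.429,  0.375]), array([[-0.232, -0.11 ],
       [ 0.049,  0.39 ],
       [ 0.47 , -0.569],
       [-0.288,  0.312]]), ['rb', 'fb', 'fe_top', 'fe_bot'])
(array([ 0.529, -0.452,  0.384]), array([[ 0.512, -0.565],
       [-0.52 ,  0.29 ],
       [ 0.006,  0.289]]), ['fe_top', 'fe_bot', 'fb'])
```

```bash
python3 - <<'E'
from h import *
c=cam('wrist','v_w');m=c['im'][190:275,215:295];cv2.imwrite('pics/v_wc.png',cv2.convertScaleAbs(cv2.resize(m,None,fx=6,fy=6,interpolation=cv2.INTER_CUBIC),alpha=1.8))
E
```

```text
(no output)
```

View pics/v_wc.png

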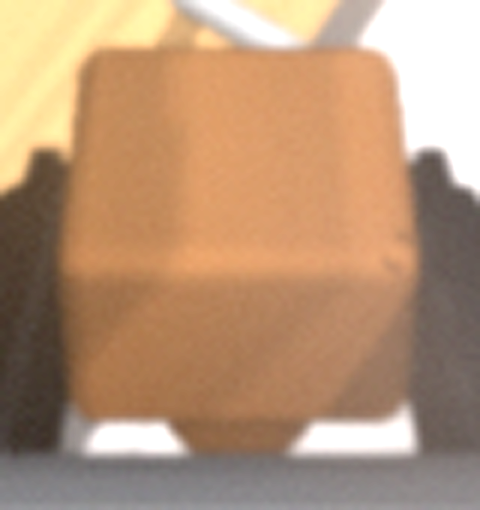

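```bash
python3 - <<'E'
from h import *
print(delta([.641,-.194,.125]))
E
python3 -m jog '[-1,-4,2,0,-10,-1,-8,4,2,-20,-1,-12,7,4,-30,-1,-16,9,7,-40,-1,-19,11,10,-50,-1,-20.9,11.4,14,-58.5,-1,-20.9,11.4,16.5,-58.5,-1,-20.9,11.4,16.5,-58.5,-1,-20.9,11.4,16.5,-58.5]' 10
python3 - <<'E'
from h import *
print(delta([.641,-.194,.100]))
E
```

```text
[-21.00357194  11.65758415  16.7921291 ]
t: 26.98
ee_pos: [0.6387, -0.1957, 0.13]
tool_rot: [0.001, -0.053, 0.999, -0.0]
ft_force: [0.3, 0.3, 0.1]
width: 0.0339
[-0.24156403  0.14958025  3.00010128]
```

```bash
python3 -m jog '[-1,-0.3,0,1.2,0,-1,-0.3,0,2.4,0,-1,-0.3,0,2.9,0,-1,-0.3,0,2.9,0]' 10;python3 -m jog '[-1,0,0,0.15,0,-1,0,0,0.25,0,-1,0,0,0.25,0]';
```

```text
t: 27.48
ee_pos: [0.6406, -0.195, 0.0991]
tool_rot: [-0.001, -0.053, 0.999, 0.0]
ft_force: [-0.3, 0.9, 0.0]
width: 0.034
t: 27.85
ee_pos: [0.6413, -0.1954, 0.0979]
tool_rot: [0.0, -0.052, 0.999, -0.0]
ft_force: [0.1, 0.3, -0.1]
width: 0.0339
```

```bash
python3 -m jog '[-1,0,0,0.15,0,-1,0,0,0.2,0,-1,0,0,0.2,0]' 10
```

```text
t: 28.22
ee_pos: [0.6415, -0.1954, 0.0974]
tool_rot: [0.0, -0.053, 0.999, -0.0]
ft_force: [-3.1, 0.5, 6.5]
width: 0.0337
```

Contact at 6.5 N. Now retreat while pressing.

```bash
python3 -m jog '[-1,0.15,0,0,0,-1,0.3,0,0,0,-1,0.3,0,0,0]' 10;python3 -m jog '[-1,0.15,0,0.05,0,-1,0.25,0,0.1,0,-1,0.25,0,0.1,0]'
```

```text
t: 28.6
ee_pos: [0.6389, -0.1959, 0.0966]
tool_rot: [0.001, -0.053, 0.999, -0.001]
ft_force: [1.6, -0.9, 5.0]
width: 0.0339
t: 28.98
ee_pos: [0.6354, -0.196, 0.0943]
tool_rot: [-0.0, -0.052, 0.999, -0.0]
ft_force: [1.5, -0.1, 3.9]
width: 0.034
```

```bash
python3 -m jog '[-1,0,0,-1.5,0,-1,2,0,-5,0,-1,6,0,-9,0,-1,10,0,-12.5,0,-1,10,0,-12.5,0]'
python3 - <<'E'
from h import *
print(delta([.42,-.10,.295]))
c=cam('wrist','x_w');m=c['im'][190:275,215:295];cv2.imwrite('pics/x_wc.png',cv2.convertScaleAbs(cv2.resize(m,None,fx=6,fy=6,interpolation=cv2.INTER_CUBIC),alpha=1.8))
E
```

```text
t: 29.6
ee_pos: [0.5353, -0.207, 0.2233]
tool_rot: [0.002, -0.052, 0.999, -0.001]
ft_force: [-0.2, 0.2, -0.1]
width: 0.0338
[10.33746554 11.81677768 -7.2392074 ]
```

View pics/x_wc.png

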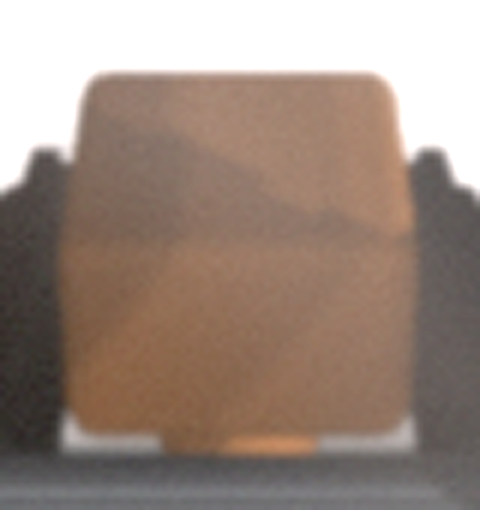

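```bash
python3 - <<'E'
from tilt3 import *
for o in([202.2,230.5,262.2],[198,234.2,259.7]):print(f(o,3))
E
python3 -m jog '[-1,3,3,-2,10,-1,5,6,-4,20,-1,7,9,-6,30,-1,10.3,11.8,-7,40,-1,10.3,11.8,-7,50,-1,10.3,11.8,-7,58.5,-1,10.3,11.8,-7,58.5,-1,10.3,11.8,-7,58.5]' 14
python3 - <<'E'
from h import *
o=ctrl.get_obs();print(o['ee_pos'],o['tool_rot'])
c=cam('side','y_s');p=proj(c,o['ee_pos']).astype(int);print(p)
crop(c,p[0]-35,p[1]-40,p[0]+35,p[1]+20,10,'y_c');np.save('pics/y_o.npy',[p[0]-35,p[1]-40])
np.savez('pics/y_pose.npz',p=o['ee_pos'],q=o['tool_rot'])
E
```

```text
[ 0.16680683 -0.40948355  0.17046123]
[ 0.19156708 -0.03325134  0.3683594 ]
t: 30.65
ee_pos: [0.4213, -0.0995, 0.2883]
tool_rot: [-0.001, 0.441, 0.897, -0.0]
ft_force: [-0.3, -0.2, -0.6]
width: 0.0338
[ 0.42125964 -0.09954691  0.28827456] [-1.32873695e-03  4.41100240e-01  8.97456847e-01 -1.44646710e-04]
[284 183]
```

View pics/y_c.png

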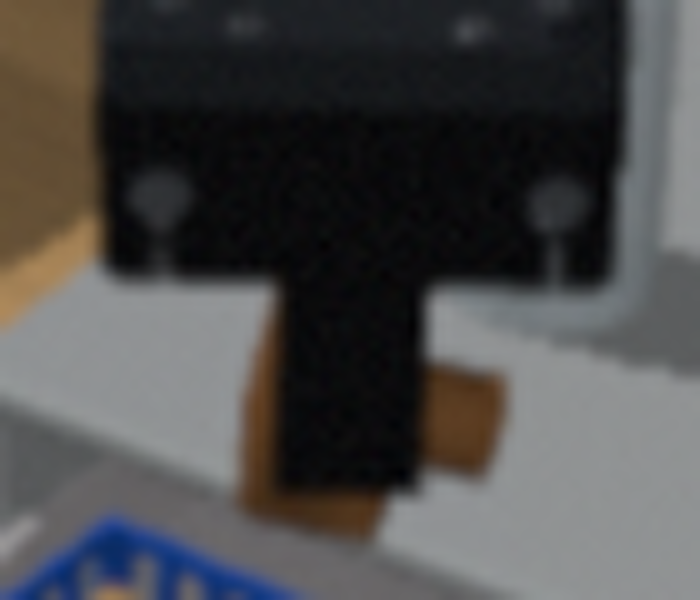

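```bash
python3 - <<'E'
from tilt4 import *
o=np.load('pics/y_o.npy')
for q in({'rb':(243,512),'fb':(375,540),'fe_top':(505,378),'fe_bot':(485,478)},):
    print(run('y_s','pics/y_pose.npz',o,10,q))
E
```

```text
(array([ 0.388, -0.438,  0.238]), array([[-0.384,  0.029],
       [-0.069,  0.254],
       [ 0.458, -0.597],
       [-0.004,  0.345]]), ['rb', 'fb', 'fe_top', 'fe_bot'])
```

```bash
python3 - <<'E'
from h import *
o=ctrl.get_obs();Rm=rot(o['tool_rot']);print(np.degrees(np.arctan2(-Rm[1,0],-Rm[0,0])),delta([.4568,.3046,.1873]))
E
```

```text
-52.37594089285938 [29.82840885 27.49820283 10.14411292]
```

```bash
python3 -m jog '[-1,4,4,0,-10,-1,8,8,0,-20,-1,12,12,0,-30,-1,16,16,0,-40,-1,20,20,0,-50,-1,24,23,0,-60,-1,27,25,0,-70,-1,29.8,27.5,0,-79.3,-1,29.8,27.5,3,-79.3,-1,29.8,27.5,6,-79.3,-1,29.8,27.5,9,-79.3,-1,29.8,27.5,10.1,-79.3,-1,29.8,27.5,10.1,-79.3,-1,29.8,27.5,10.1,-79.3]' 16
python3 - <<'E'
from h import *
o=ctrl.get_obs();Rm=rot(o['tool_rot']);print(o['ee_pos'],np.degrees(np.arctan2(-Rm[1,0],-Rm[0,0])),delta([.4568,.3046,.1873]))
c=cam('side','z_s');crop(c,100,90,220,180,6.6,'z_c');w=cam('wrist','z_w');t=cam('top','z_t')
E
```

```text
t: 32.45
ee_pos: [0.4589, 0.3045, 0.1901]
tool_rot: [0.001, -0.232, 0.973, 0.0]
ft_force: [0.6, 0.6, -0.3]
width: 0.034
[0.45885437 0.30449754 0.19007819] 26.82565198788146 [0.17936492 0.101845   0.27739624]
```

View pics/z_c.png

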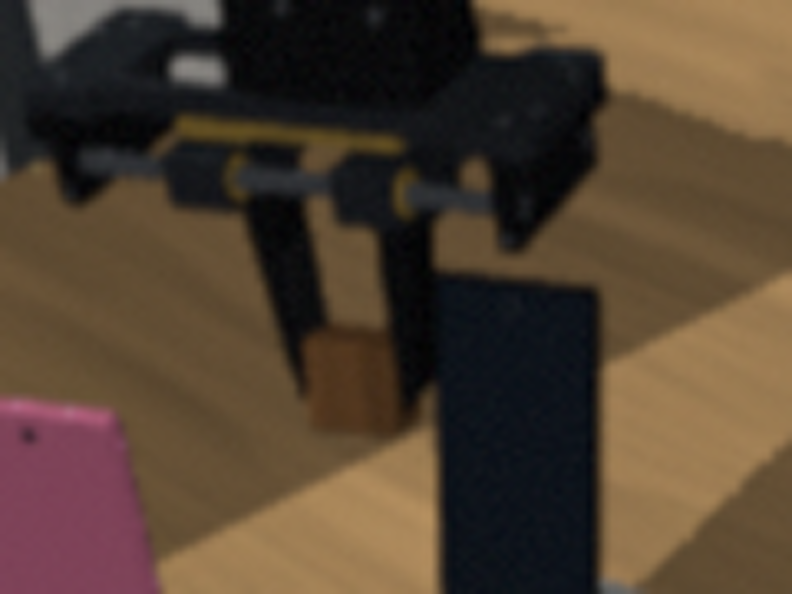

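View pics/z_w.png

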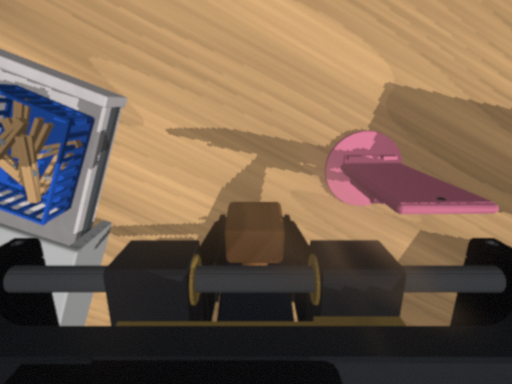

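View pics/z_t.png

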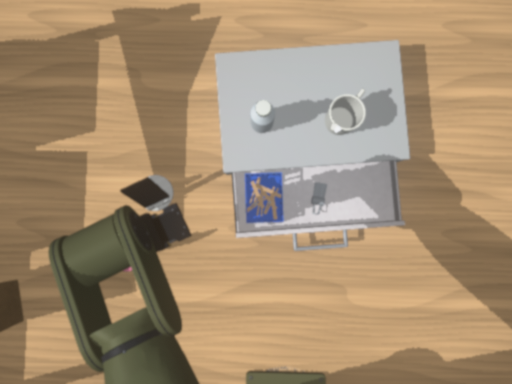

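```bash
for i in 1 2 3; do python3 -m jog '[-1,0,0,0,0]' 16 | grep ee_pos; done
python3 - <<'E'
from h import *
from phone import axes
p=np.load('phone.npy');s=load('z_s');o=ctrl.get_obs();Rm=rot(o['tool_rot'])
x,y,z=axes(p[3],p[4]);a=Rm@np.array([-np.cos(.24),0,np.sin(.24)]);ins=o['ee_pos']+Rm@np.array([.0028,0,-.0043])+a*.027
d=p[:3]-ins;print('dist',d@x,'lat',d@y*1000,'vert',d@z*1000,'ang',np.degrees(np.arccos(a@x)))
C=o['ee_pos']+Rm@np.array([.0028,0,-.0043]);u=Rm@np.array([-np.sin(.24),0,-np.cos(.24)]);n=Rm[:,1]
for s1 in(1,-1):
  for s2 in(1,-1):print(s1,s2,((proj(s,C-a*.012+u*.017*s1+n*.017*s2)-[100,90]+.5)*6.6-.5).round())
print('lens',((proj(s,p[:3])-[100,90]+.5)*6.6-.5).round())
E
```

```text
ee_pos: [0.4584, 0.3043, 0.1893]
ee_pos: [0.4581, 0.3042, 0.1888]
ee_pos: [0.458, 0.3041, 0.1885]
b_side [   84    88   205   450 80743]
b_top [   99    86   365   221 43792]
dist 0.09939730134851738 lat 1.0210633233723256 vert -1.3943523036811956 ang 0.11657240913300936
1 1 [305. 339.]
1 -1 [395. 350.]
-1 1 [310. 434.]
-1 -1 [399. 445.]
lens [515. 300.]
```

```bash
python3 -m jog '[-1,0,0.1,0.15,0,-1,0,0.1,0.25,0,-1,0,0.1,0.25,0,-1,0,0.1,0.25,0,-1,0,0.1,0.25,0,-1,0,0.1,0.25,0,-1,0,0.1,0.25,0,-1,0,0.1,0.25,0]' 16
python3 - <<'E'
from h import *
from phone import axes
p=np.load('phone.npy');o=ctrl.get_obs();Rm=rot(o['tool_rot'])
x,y,z=axes(p[3],p[4]);a=Rm@np.array([-np.cos(.24),0,np.sin(.24)]);ins=o['ee_pos']+Rm@np.array([.0028,0,-.0043])+a*.027
d=p[:3]-ins;print('dist',d@x,'lat',d@y*1000,'vert',d@z*1000,'ang',np.degrees(np.arccos(a@x)),np.abs(o['dq']).max())
c=cam('wrist','aa_w');m=c['im'][190:275,215:295];cv2.imwrite('pics/aa.png',cv2.convertScaleAbs(cv2.resize(m,None,fx=6,fy=6,interpolation=cv2.INTER_CUBIC),alpha=1.8))
cv2.imwrite('pics/aa_s.png',cam('side')['im'])
E
```

```text
t: 33.98
ee_pos: [0.4576, 0.305, 0.186]
tool_rot: [-0.0, -0.232, 0.973, -0.0]
ft_force: [0.1, -0.2, -0.6]
width: 0.0339
b_side [   84    88   205   450 80743]
b_top [   99    86   365   221 43792]
dist 0.09879902465948083 lat 0.030829178015456583 vert 1.092086003343974 ang 0.12176695978616442 0.0014042108966918884
```

View pics/aa.png

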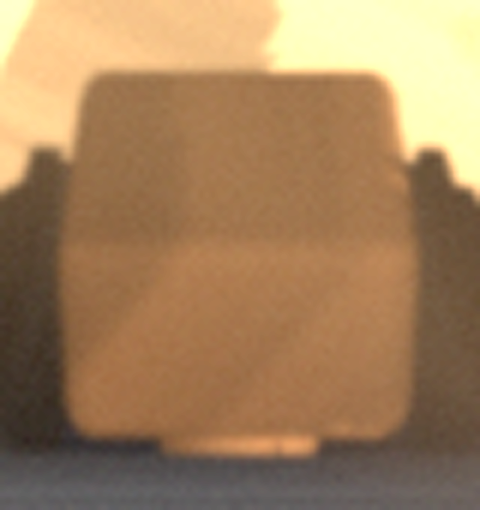

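View pics/aa_s.png

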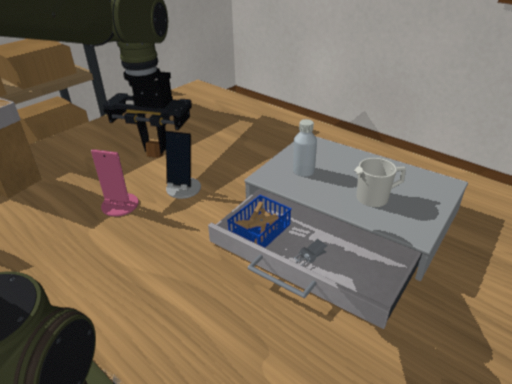

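The knob still has the same tilt in the grip (face edge rows 73, 243 and 433 match the earlier crop). The tray is out with the basket and clip in it, and the bottle, jug and phone have not moved. I'm handing in.

```bash
python3 - <<'E'
from rig import ctrl
print(ctrl.job_done())
E
```

```text
the job is handed in; nothing more can be done
None
```

The knob is being held up to the grey-stand phone with the threaded insert facing the lens, and I handed the job in at about 34 s of the 59 s.

- **Tray:** I pulled it by its handle until it would not move any further under 17 N. The basket and the clip are still in it.
- **Knob:** I gripped it across the head. The moves keep the tool pointing straight down, so I levered the knob in the grip to match the phone's lean. I pressed its foot up under the shelf edge, overshot, and then pressed it back down on the shelf's top edge. These contacts stayed below about 13 N.
- **Last check:** My model puts the insert 99 mm from the lens, about 1 mm off its axis. The estimated knob tilt (0.24 rad) matches the estimated lean of the phone (0.24 rad), the arm is still, and the gripper is 34 mm open on the head.
- **Surroundings:** The bottle, jug and phone look unmoved in the last pictures.

**Where the checks disagreed:** The cameras differ by about 4 mm on the height of the knob relative to the lens, so I set it in between. The last tilt estimate was 0.24 rad from the side camera and about 0.21 from the wrist camera, and the phone's lean is good to about ±0.02 rad. I could not see the insert itself from any camera in the final pose.

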